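# Stock and hang the parts bins

### The job

Get the screw station ready. Slide the grey divider with the black grip fully down into the grooves of the red-tabbed bin and stand the screw carton upright in that bin's front compartment, and hang both bins by the hole in their back plate on the bench rack, well back on the pegs and level, red tab on the red peg and blue tab on the blue peg. The order is up to you; leave the glue bottle, tape measure and spirit level where they are.

Things in the scene. Friction and masses are not known exactly. Their poses are not given: they have to be found in the camera images.
- bin_red: yellow hanging bin, 120 deep (x) x 100 wide (y), red tab on its back plate, red label in front. Origin: centre of underside; z up, +x to its back. Floor 4 thick, side walls 4 thick and 50 high (92 between), front wall 40 high at x = -60. Back plate 6 thick, x = 54 to 60, up to z = 114. About 180 g
- bin_blue: yellow hanging bin, 120 deep (x) x 100 wide (y), blue tab on its back plate, blue label in front. Origin: centre of underside; z up, +x to its back. Floor 4 thick, side walls 4 thick and 50 high (92 between), front wall 40 high at x = -60. Back plate 6 thick, x = 54 to 60, up to z = 114. About 180 g
- bin_red_hole (a point): centre of the hang hole, 16 wide x 22 tall, in the red-tabbed bin's back plate (bin frame x = 57, z = 91); axes as the bin's
- bin_blue_hole (a point): centre of the hang hole, 16 wide x 22 tall, in the blue-tabbed bin's back plate (bin frame x = 57, z = 91); axes as the bin's
- bin_red_tab (a point): top middle of the red tab, the place to grip: 10 thick (x), 50 wide (y), 36 tall below this point (bin frame x = 55, z = 150)
- bin_blue_tab (a point): top middle of the blue tab, the place to grip: 10 thick (x), 50 wide (y), 36 tall below this point (bin frame x = 55, z = 150)
- bin_red_slot (a point): on the red-tabbed bin's floor midway between its divider grooves (bin frame x = 12, y = 0, z = 4); axes as the bin's. Upright grooves in both side walls, 7 wide in x between ribs that end 40 from the middle, flared wider at their top, from 32 to 42 above this point
- peg_red: steel hang peg, 8 thick, 45 long, round-ended, red patches on the rail behind and above it. Origin: where its axis leaves the rack's front, 160 above the bench. Axes as the rack's: the peg runs to -x rising at 30 degrees, tip at x = -39, z = +22. Pegs are 170 apart, left and right vary. The rail rises 15 above this origin
- peg_blue: steel hang peg, 8 thick, 45 long, round-ended, blue patches on the rail behind and above it. Origin: where its axis leaves the rack's front, 160 above the bench. Axes as the rack's: the peg runs to -x rising at 30 degrees, tip at x = -39, z = +22. Pegs are 170 apart, left and right vary. The rail rises 15 above this origin
- rack: fixed wooden bench rack, 320 wide, 175 high. Origin on the bench below the middle of its front face; +x points into the rack, y along it. Upper rail z = 139 to 175, lower rail z = 60 to 100, both 20 deep with their front at x = 0; nothing stands above 177. A hung bin's bottom is about 66 above the bench, its back against the rails
- divider: grey plastic divider panel standing upright: 86 wide (y), 4 thick (x), 48 high, its lowest 4 mm narrowed to 80 x 2; on top a black grip 44 wide, 10 thick, z = 48 to 90. Origin: centre of its bottom edge; z up. Seated, its bottom is on the bin's floor (bin frame z = 4). 60 g
- stand: fixed grooved wood block 50 (x) x 110 (y) x 30 high that holds the divider at the start; groove 7 wide along y, its floor 8 above the bench. Origin: centre of its underside
- carton: closed carton of screws standing upright, brown with a green band, 40 (x) x 50 (y) x 80 high. Origin: centre of its underside. About 100 g
- glue: green glue bottle with orange cap, 52 across, 120 high, not to be moved. Origin: centre of its underside
- tape: black and yellow tape measure, 70 x 35 x 65 high, not to be moved. Origin: centre of its underside
- level: yellow spirit level standing on edge, 250 (x) x 24 (y) x 50 high, not to be moved. Origin: centre of its underside

How it is judged (in metres and radians):
At the end, for the whole second after the job is handed in: Each bin hangs still on its own colour's peg: hole within 9 mm sideways, 22 mm in front and -20 to +14 mm in height of the peg root, tilt < 0.2 rad. Divider down in the red bin's grooves, bottom < 5 mm off its floor. Carton in its front compartment, < 12 mm off the floor, tilt < 0.3 rad (x of bin_red_hole in the frame of peg_red between -0.022 and 0.006 m and y of bin_red_hole in the frame of peg_red between -0.009 and 0.009 m and z of bin_red_hole in the frame of peg_red between -0.02 and 0.014 m and angle between each of bin_red, bin_blue's own z axis and vertical below 0.2 rad and linear speed of each of bin_red, bin_blue below 0.02 m/s and x of bin_blue_hole in the frame of peg_blue between -0.022 and 0.006 m and y of bin_blue_hole in the frame of peg_blue between -0.009 and 0.009 m and z of bin_blue_hole in the frame of peg_blue between -0.02 and 0.014 m and x of divider in the frame of bin_red between 0.007 and 0.017 m and y of divider in the frame of bin_red between -0.006 and 0.006 m and z of divider in the frame of bin_red between 0 and 0.009 m and angle between the z axis of divider and the z axis of bin_red, either way round below 0.12 rad and x of carton in the frame of bin_red between -0.056 and -0.002 m and y of carton in the frame of bin_red between -0.046 and 0.046 m and z of carton in the frame of bin_red between -0.002 and 0.016 m and angle between carton's own z axis and vertical below 0.3 rad); the robot touches nothing.
It fails at once if the glue bottle is pushed away by more than 30 mm or tipped (distance of glue from where it was at the start of the episode above 0.03 m or angle between glue's own z axis and vertical above 0.5 rad).
It fails at once if the tape measure is pushed away by more than 30 mm or tipped (distance of tape from where it was at the start of the episode above 0.03 m or angle between tape's own z axis and vertical above 0.5 rad).
It fails at once if the spirit level is pushed away by more than 30 mm or tipped (distance of level from where it was at the start of the episode above 0.03 m or angle between level's own z axis and vertical above 0.5 rad).
It also fails if it takes over 72 s, if anything falls off the work surface, if the arm or the gripper's body presses on something with over 40 N, if the wrist force passes 120 N, or if a joint passes its speed limit or range.

### The arm

A 6-joint arm with a two-finger parallel gripper is mounted at the origin on the work surface. World frame = base frame: x ahead of the robot, y to its left, z up, the work surface at z = 0. Lengths are in mm, angles in rad, forces in N, time in s.
With the tool pointing down it reaches from about 350 to 775 mm from the base axis. Payload 7.3 kg.
Tool frame: the origin (TCP) lies at the centre of the arm's flange, where the gripper is bolted on; the fingertips stand 178 mm ahead of it and the grasp point (between the pads) lies 159 mm ahead of it; z points along the fingers, y is the line along which they close (so a half turn about z gives the same grasp; the last joint's range is limited). The gripper opens to 92 mm and grips with 3 to 60 N. Pads are 19 mm wide; open, the fingers measure 130 mm over their backs; the gripper's body (75 mm by 190 mm) begins 47 mm behind the grasp point.
Start: joints at [0.955, 0.342, 1.524, -0, 1.275, -0.146], TCP at [237.652, 468.134, 404.741] pointing down, gripper open.
Joint ranges: [-2.53, 2.53], [-0.77, 2.02], [0.04, 2.7], [-1, 4.14], [0.28, 2.66], [-3.11, 3.11]. Speed limits (rad/s): [2.57, 2.57, 3.14, 3.14, 3.14, 3.14].

### API

Orientations are given as [roll, pitch, yaw] about the fixed x, y, z axes, in that order (R = Rz(yaw) Ry(pitch) Rx(roll)).
In Python, from plant import * gives the robot as it stands. The module is installed in compiled form; this text tells all that it offers.
- The arm moves only by the shell command python3 -m inch 'ROWS'. ROWS is JSON, a list of rows, each a list of 5 numbers: the shift along the tool's x, y, z in m, then the turn about the tool's z in rad, then the opening, from 0 (shut) to 1 (fully open). In form: [[tx, ty, tz, spin, claw], ...]. A call has 1 to 8 rows; each row is the pose to reach, as a shift and turn from the pose commanded when the call began, along the tool's axes at that moment; what a row does not reach only later rows make up. A row lasts 1/12 s, in which the tool goes at most 41.7 mm and 7.16 degrees, less where a joint would pass 70% of its speed; a pose out of reach is approached as far as the arm can. A call with a gripper value outside its range is refused whole. The fingers move at their own pace and stop on an object; the grip force is fixed at half the most. Time passes only in rows, so rows that repeat a pose let the fingers close. It gives the time, the measured TCP pose, the force, the opening and the grip force at its end, in the units of the state.
- get_obs(): the state, without advancing time (a new reading comes with each control period).
- capture(name): name is "side" or "top"; returns a dict with "color" (400x640x3 uint8, red, green, blue), "intrinsics" (3x3 intrinsics, pixels), "pose" (4x4, takes a point from camera to world coordinates). Camera axes: x right, y down, z forward; pixel columns grow to the right and rows downward; lengths in mm; the calibration is good to about 2 mm. A picture is of the moment at which its call begins. There is no depth.
- close_job(): hands the job in; it is judged then, once.
Trained networks look in a picture, given as the dict that the camera call returned (one of the last four; its "shot" number tells which), for a name from the list of things; names that differ only in an ending like _2 or _b are one class to them, and where a whole thing is asked for, a point or a joint stands for the part that bears it (a point fixed in the world has none). Each returns a list of dicts, best first, with "conf" (0 to 1); they miss things now and then, are a little off and sometimes report something else, mostly with a low value. They report only what shows in the picture. A call takes as long as a camera call.
- look_for(picture, target): "rect" ([centre column, centre row, width, height] in pixels, round what is visible of it).
- trace(picture, target): "pixels" (400x640 bool, what is visible of it) and "rect" ([centre column, centre row, width, height] in pixels, round what is visible of it).
- tip_of(picture, target): "centre" ([column, row] in pixels: a listed point, or the origin of a listed thing).
The state is a dict: "time": time; "joint_positions": joint angles; "dq": joint speeds; "tau": joint torques, N m; "tool_pos": TCP position; "tcp_rot": TCP orientation; "contact_force": force on the tool from outside, world axes, zero at the start; "moment": the same for the moment, N m; "grip_width": finger opening in mm; "finger_force": force on a finger pad.
Only numpy, scipy, OpenCV 4.12 (cv2) and the standard library are available. Lean on these libraries where they do the work, as an engineer would, in place of code of your own. Each camera call takes 0.05 s, during which the arm holds its last target. There are 200 camera calls.

## Working session

There is one attempt and no reset: what is moved stays moved. The work goes in short steps, Python scripts to look and compute and a shell command to move; the robot and the scene stay as the last step left them, time stands still between calls to the robot, and variables do not carry over. Pictures are saved under pics/ and viewed, at most 10 in all, crops included, and the job is handed in when it is done.

```bash
mkdir -p pics
python3 - <<'E'
from plant import *
import cv2,numpy as np
for n in("side","top"):
    p=capture(n);cv2.imwrite(f"pics/{n}0.png",p["color"][:,:,::-1]);print(n,np.round(p["intrinsics"],1).tolist(),np.round(p["pose"],3).tolist())
    for t in "bin_red_hole bin_blue_hole bin_red_tab bin_blue_tab bin_red_slot bin_red bin_blue peg_red peg_blue rack divider stand carton glue tape level".split():
        r=tip_of(p,t); print(t,[(np.round(q["centre"],1).tolist(),round(q["conf"],2)) for q in r[:2]])
print(get_obs())
E
```

```text
side [[423.3, 0.0, 316.2], [0.0, 423.3, 195.4], [0.0, 0.0, 1.0]] [[0.934, -0.234, 0.271, 234.352], [-0.357, -0.638, 0.682, -770.908], [0.013, -0.733, -0.68, 923.989], [0.0, 0.0, 0.0, 1.0]]
bin_red_hole [([358.7, 291.2], 0.89)]
bin_blue_hole [([280.7, 153.4], 0.89)]
bin_red_tab [([361.6, 273.8], 0.86)]
bin_blue_tab [([274.3, 136.5], 0.76), ([362.5, 272.5], 0.5)]
bin_red_slot [([341.3, 317.9], 0.98), ([334.7, 166.0], 0.56)]
bin_red [([338.5, 319.9], 0.86), ([346.2, 222.2], 0.22)]
bin_blue [([263.0, 178.0], 0.56)]
peg_red [([347.4, 224.9], 0.59), ([368.2, 199.7], 0.52)]
peg_blue [([335.5, 163.9], 0.59)]
rack [([348.3, 225.1], 0.92)]
divider [([295.4, 268.0], 0.58)]
stand [([294.8, 269.9], 0.89), ([278.6, 149.8], 0.28)]
carton [([283.1, 225.4], 0.95)]
glue [([305.4, 161.9], 0.83), ([339.6, 321.8], 0.57)]
tape [([398.0, 329.9], 0.62)]
level []
top [[491.2, 0.0, 312.5], [0.0, 491.2, 191.1], [0.0, 0.0, 1.0]] [[0.048, -0.977, 0.206, 311.879], [-0.999, -0.048, 0.005, 46.161], [0.005, -0.206, -0.979, 1344.96], [0.0, 0.0, 0.0, 1.0]]
bin_red_hole [([438.1, 209.6], 0.97)]
bin_blue_hole [([215.4, 
[... 627 characters left out ...]
, 217.6], 0.67)]
{'time': 1.7, 'joint_positions': array([ 9.54998343e-01,  3.42021985e-01,  1.52409572e+00,  2.21496360e-06,
        1.27539855e+00, -1.45992153e-01]), 'dq': array([ 0.00063034,  0.00042159, -0.00079343,  0.00075168, -0.00093659,
       -0.00087317]), 'tau': array([ 1.21973226e-03, -4.31110418e+01, -2.44487822e+01,  7.18940352e-02,
        4.79977566e-02, -2.25277256e-05]), 'tool_pos': array([237.65533695, 468.13825004, 404.73058459]), 'tcp_rot': array([3.14151676e+00, 9.01701336e-06, 2.67178618e+00]), 'contact_force': array([ 0.37488068, -0.55966575,  0.58698227]), 'moment': array([ 0.04425772, -0.03075175, -0.05659061]), 'finger_force': 0.0, 'grip_width': 91.64815118386946}
```

Run:
```python
import cv2
a=cv2.imread("pics/top0.png");cv2.imwrite("pics/top0b.png",cv2.resize(a[110:310,110:510],None,fx=2,fy=2,interpolation=cv2.INTER_CUBIC))
a=cv2.imread("pics/side0.png");cv2.imwrite("pics/side0b.png",cv2.resize(a[100:370,160:520],None,fx=2.2,fy=2.2,interpolation=cv2.INTER_CUBIC))
```

```text
(no output)
```

View pics/top0b.png

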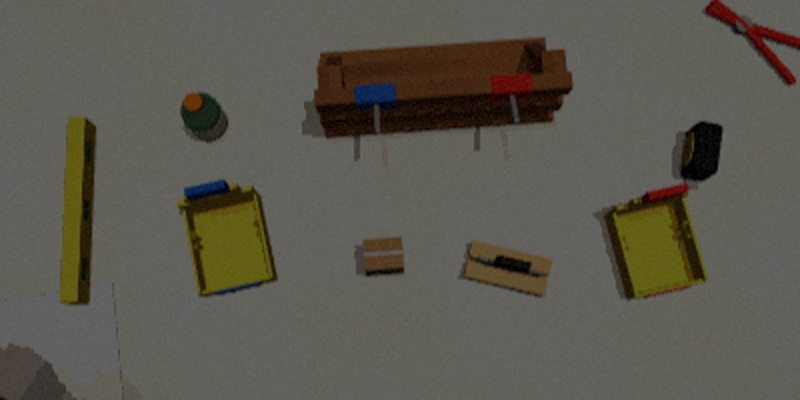

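View pics/side0b.png

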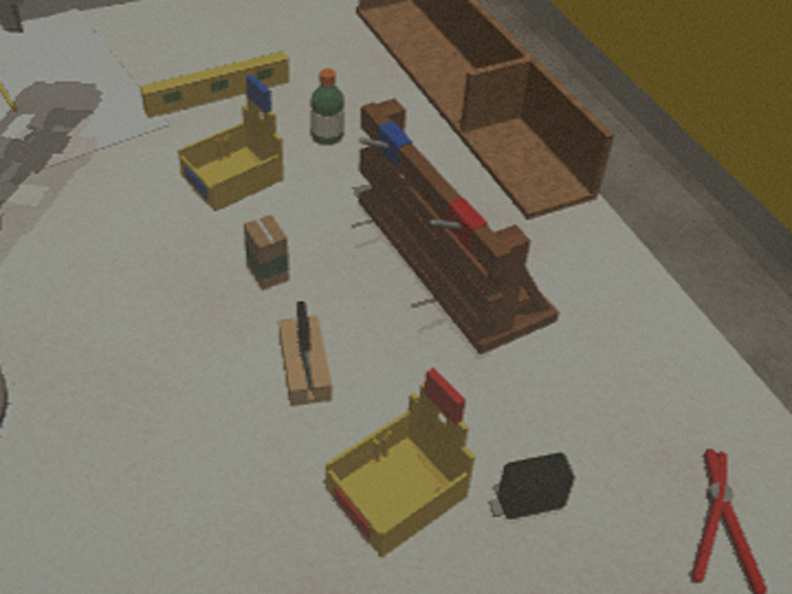

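```bash
cat > h.py <<'E'
from plant import *
import cv2,numpy as np
from scipy.optimize import minimize
def box(x0,x1,y0,y1,z0,z1): return np.array([[x,y,z] for x in(x0,x1) for y in(y0,y1) for z in(z0,z1)],float)
BIN=[box(-60,60,-50,50,0,4),box(-60,60,-50,-46,0,50),box(-60,60,46,50,0,50),box(-60,-56,-50,50,0,40),box(54,60,-50,50,0,50),box(50,60,-25,25,114,150)]
PLATE=[box(54,60,-28,28,50,114)]
M={"carton":[box(-20,20,-25,25,0,80)],"stand":[box(-25,25,-55,55,0,30)],
"divider":[box(-2,2,-43,43,30,56),box(-5,5,-22,22,56,98)]}
def W(p,q):  # local pts -> world, pose x,y,yaw[,z]
    c,s=np.cos(q[2]),np.sin(q[2]); p=np.atleast_2d(p)
    return np.c_[q[0]+c*p[:,0]-s*p[:,1],q[1]+s*p[:,0]+c*p[:,1],p[:,2]+(q[3] if len(q)>3 else 0)]
def proj(P,w):
    T=P["pose"];c=(w-T[:3,3])@T[:3,:3]; u=c@np.array(P["intrinsics"]).T
    return u[:,:2]/u[:,2:]
def ray(P,px,z):
    T=P["pose"];d=T[:3,:3]@np.linalg.solve(P["intrinsics"],[px[0],px[1],1]);o=T[:3,3]
    return o+d*(z-o[2])/d[2]
def sil(P,boxes,q,S=4):
    m=np.zeros((400*S,640*S),np.uint8)
    for b in boxes:
        h=cv2.convexHull(((proj(P,W(b,q))+.5)*S*16-8).astype(np.float32))
        cv2.fillConvexPoly(m,np.round(h).astype(np.int32),255,shift=4)
    return cv2.resize(m,(640,400),interpolation=cv2.INTER_AREA)/255.
def fit(Ps,masks,boxes,q0,free=(0,1,2)):
    q0=np.array(q0,float);sc=np.array([4,4,.06,3])[list(free)]
    def f(d):
        q=q0.copy();q[list(free)]+=d*sc;L=0
        for P,m in zip(Ps,masks):
            s=sil(P,boxes,q);L-=np.minimum(s,m).sum()/np.maximum(s,m).sum()
        return L/len(Ps)
    n=len(free);best=None
    sx=np.vstack([np.zeros(n),np.eye(n)*1.5])
    r=minimize(f,np.zeros(n),method="Nelder-Mead",options=dict(initial_simplex=sx,xatol=.02,fatol=1e-5,maxfev=150))
    r=minimize(f,r.x,method="Nelder-Mead",options=dict(initial_simplex=r.x-sx*.5,xatol=.02,fatol=1e-5,maxfev=120))
    q0[list(free)]+=r.x*sc;return q0,-r.fun
def kp(Ps,items,q0,free=(0,1,2),w=None): # items: (cam idx, px, local pt)
    from scipy.optimize import least_squares
    q0=np.array(q0,float)
    def f(d):
        q=q0.copy();q[list(free)]+=d
        return np.concatenate([(proj(Ps[i],W(l,q))[0]-px) for i,px,l in items])
    r=least_squares(f,np.zeros(len(free)),x_scale=[1,1,.02,1][:len(free)],loss="soft_l1",f_scale=1.)
    q0[list(free)]+=r.x;return q0,np.round(r.fun.reshape(-1,2),1).tolist()
E
cat > m.py <<'E'
from h import *
import pickle
Ps=[capture("side"),capture("top")]
D={}
for t in "bin_red bin_blue carton stand divider peg_red peg_blue rack".split():
    for i,P in enumerate(Ps):
        r=trace(P,t);D[t,i]=(r[0]["pixels"],r[0]["conf"],r[0]["rect"]) if r else None
        if r: print(t,i,round(r[0]["conf"],2),np.round(r[0]["rect"]).tolist(),r[0]["pixels"].sum())
pickle.dump((Ps,D),open("d.pkl","wb"))
E
python3 m.py
python3 - <<'E'
from h import *
import pickle
Ps,D=pickle.load(open("d.pkl","rb"))
K=dict(bin_red=[(0,[338.5,319.9],[0,0,0]),(0,[358.7,291.2],[57,0,91]),(0,[361.6,273.8],[55,0,150]),(0,[341.3,317.9],[12,0,4]),(1,[435.3,235.4],[0,0,0]),(1,[438.1,209.6],[57,0,91]),(1,[440,205.5],[55,0,150]),(1,[433.2,232.7],[12,0,4])],
bin_blue=[(0,[263,178],[0,0,0]),(0,[280.7,153.4],[57,0,91]),(0,[274.3,136.5],[55,0,150]),(1,[224.7,232.9],[0,0,0]),(1,[215.4,205.4],[57,0,91]),(1,[214.1,201.4],[55,0,150])])
for t in K:
    q,r=kp(Ps,K[t],[*ray(Ps[1],K[t][-2 if t=='bin_blue' else 4][1],0)[:2],0.1]); print(t,"kp",q.round(3),r)
    print("fit",fit(Ps,[D[t,i][0].astype(float) for i in(0,1)],BIN+PLATE,q))
for t,px,ang in(("carton",[299.6,239.2],0),("stand",[365.2,245.7],-.2)):
    q=[*ray(Ps[1],px,0)[:2],ang];print(t,q)
    ms=[D[t,i][0].astype(float) for i in(0,1)];bx=M[t]
    if t=="stand": ms=[np.maximum(m,D["divider",i][0]) for i,m in enumerate(ms)];bx=bx+M["divider"]
    print(fit(Ps,ms,bx,q))
for n,c in(("peg_red",[[347.4,224.9],[368.2,199.7],[363.5,151]]),("peg_blue",[[335.5,163.9],None,[296.7,159.4]])):
    for i,p in zip((0,0,1),c):
        if p: print(n,i,p,ray(Ps[i],p,160).round(1))
E
```

```text
bin_red 0 0.91 [342.0, 309.0, 68.0, 87.0] 3218
bin_red 1 0.79 [440.0, 232.0, 49.0, 57.0] 1954
bin_blue 0 0.69 [400.0, 321.0, 42.0, 25.0] 823
bin_blue 1 0.95 [224.0, 230.0, 48.0, 56.0] 2075
carton 0 0.92 [282.0, 215.0, 20.0, 27.0] 539
carton 1 0.92 [301.0, 239.0, 20.0, 24.0] 358
stand 0 0.69 [300.0, 265.0, 27.0, 41.0] 658
stand 1 0.86 [363.0, 245.0, 38.0, 25.0] 705
divider 0 0.65 [299.0, 256.0, 8.0, 34.0] 175
divider 1 0.55 [365.0, 242.0, 25.0, 6.0] 135
peg_red 0 0.78 [370.0, 201.0, 23.0, 21.0] 247
peg_red 1 0.52 [365.0, 157.0, 21.0, 26.0] 244
peg_blue 0 0.66 [336.0, 165.0, 22.0, 23.0] 190
peg_blue 1 0.63 [299.0, 165.0, 20.0, 24.0] 262
rack 0 0.82 [369.0, 202.0, 88.0, 114.0] 4158
rack 1 0.57 [331.0, 154.0, 131.0, 51.0] 4568
bin_red kp [ 4.88414e+02 -2.85091e+02  2.23000e-01] [[-1.2, 2.5], [0.2, -1.5], [-1.2, 1.0], [0.1, 1.2], [-1.8, -0.7], [-0.9, -0.7], [3.5, 0.2], [-0.3, -2.5]]
fit (array([ 4.91738732e+02, -2.89545704e+02,  2.67232854e-01]), np.float64(0.9268068138258633))
bin_blue kp [4.67635e+02 2.90832e+02 1.22000e-01] [[1.2, 1.1], [-2.2, -0.8], [2.7, 1.2], [-0.8, -0.9], [1.6, 0.4], [-1.5, 0.9]]
fit (array([4.65522045e+02, 2.83741713e+02, 2.80278189e-01]), np.float64(0.4719640468380642))
carton [np.float64(457.97436269210016), np.float64(81.97871640523542), 0]
(array([4.57257409e+02, 7.57748759e+01, 1.12495859e-01]), np.float64(0.9032576942678001))
stand [np.float64(448.9792287568976), np.float64(-98.20020154858929), -0.2]
(array([ 4.53791646e+02, -9.21238224e+01, -1.87522640e-01]), np.float64(0.9012233513313195))
peg_red 0 [347.4, 224.9] [ 572.8 -131.1  160. ]
peg_red 0 [368.2, 199.7] [661.3 -66.9 160. ]
peg_red 1 [363.5, 151] [669.7 -70.5 160. ]
peg_blue 0 [335.5, 163.9] [638.9 101.7 160. ]
peg_blue 1 [296.7, 159.4] [639.6  95.7 160. ]
```

```bash
cat > ov.py <<'E'
from h import *
def wire(img,P,boxes,q,S,o,col):
    for b in boxes:
        p=((proj(P,W(b,q))-o+.5)*S).astype(int)
        for i,j in[(0,1),(2,3),(4,5),(6,7),(0,2),(1,3),(4,6),(5,7),(0,4),(1,5),(2,6),(3,7)]: cv2.line(img,p[i],p[j],col,1,cv2.LINE_AA)
def crop(P,r,S):
    c0,c1,r0,r1=r; a=cv2.convertScaleAbs(P["color"][r0:r1,c0:c1,::-1],alpha=1.7)
    return cv2.resize(a,None,fx=S,fy=S,interpolation=cv2.INTER_CUBIC)
RACK=[box(0,20,-160,160,139,175),box(0,20,-160,160,60,100)]
def pegs(img,P,q,S,o,ys):
    for y in ys:
        p=((proj(P,W([[0,y,160],[-39,y,182]],q))-o+.5)*S).astype(int);cv2.line(img,p[0],p[1],(255,0,255),1)
E
python3 - <<'E'
from ov import *
import pickle
Ps,D=pickle.load(open("d.pkl","rb"))
P=Ps[1];hsv=cv2.cvtColor(P["color"],cv2.COLOR_RGB2HSV);f=P["color"].astype(int)
for i in(0,1):
  f=Ps[i]["color"].astype(int)
  for n,m in(("red",(f[...,0]>60)&(f[...,0]>2.2*f[...,1])&(f[...,0]>2.2*f[...,2])),("blue",(f[...,2]>60)&(f[...,2]>1.7*f[...,0])&(f[...,2]>1.2*f[...,1]))):
    k,l,s,c=cv2.connectedComponentsWithStats(m.astype(np.uint8))
    for j in range(1,k):
        if s[j,4]>12: print(i,n,s[j].tolist(),c[j].round(1))
# rack initial: peg midpoint
red=np.array([666,-69]);blue=np.array([639,99]);mid=(red+blue)/2
yaw=np.arctan2(27,168);q=[*mid,yaw];print(q)
fits={"bin_red":[491.7,-289.5,.267],"kpb":[467.6,290.8,.122]}
fb,_=fit([P],[D["bin_blue",1][0].astype(float)],BIN+PLATE,fits["kpb"]);print("blue top",fb,_)
fr,_=fit([P],[D["bin_red",1][0].astype(float)],BIN+PLATE,fits["bin_red"]);print("red top",fr,_)
fr,_=fit([Ps[0]],[D["bin_red",0][0].astype(float)],BIN+PLATE,fits["bin_red"]);print("red side",fr,_)
S=2;o=np.array([190,130]);a=crop(P,(190,490,130,270),2.6)
S=2.6
wire(a,P,BIN,fb,S,o,(0,255,0));wire(a,P,BIN,fits["bin_red"],S,o,(0,255,0));wire(a,P,RACK,q,S,o,(255,255,0));pegs(a,P,q,S,o,(85,-85))
P=Ps[0];o=np.array([225,110]);b=crop(P,(225,445,110,370),2.2);S=2.2
wire(b,P,BIN,fb,S,o,(0,255,0));wire(b,P,BIN,fits["bin_red"],S,o,(0,255,0));wire(b,P,RACK,q,S,o,(255,255,0));pegs(b,P,q,S,o,(85,-85))
cv2.imwrite("pics/o1.png",a);cv2.imwrite("pics/o2.png",b)
E
```

```text
0 red [364, 190, 17, 14, 110] [371.9 196.6]
0 red [354, 268, 17, 16, 68] [362.4 275.3]
0 red [475, 305, 33, 65, 448] [489.3 339. ]
0 blue [272, 134, 10, 8, 27] [276.9 137.7]
0 blue [332, 155, 15, 12, 81] [339.2 160.5]
1 red [464, 110, 55, 42, 353] [490.7 127.9]
1 red [355, 146, 22, 11, 196] [365.5 151.1]
1 red [434, 202, 20, 8, 78] [443.8 205.4]
1 red [586, 265, 26, 28, 481] [598.4 278.6]
1 blue [287, 152, 21, 10, 163] [297.2 156.2]
1 blue [202, 200, 20, 8, 77] [211.7 203.5]
[np.float64(652.5), np.float64(15.0), np.float64(0.15935164090391687)]
blue top [4.65635935e+02 2.83611079e+02 2.83572930e-01] 0.9436674913336716
red top [ 4.88935794e+02 -2.87864311e+02  2.82744553e-01] 0.9410257778726584
red side [ 4.93489061e+02 -2.89365734e+02  2.69088678e-01] 0.9419824500026359
```

View pics/o1.png

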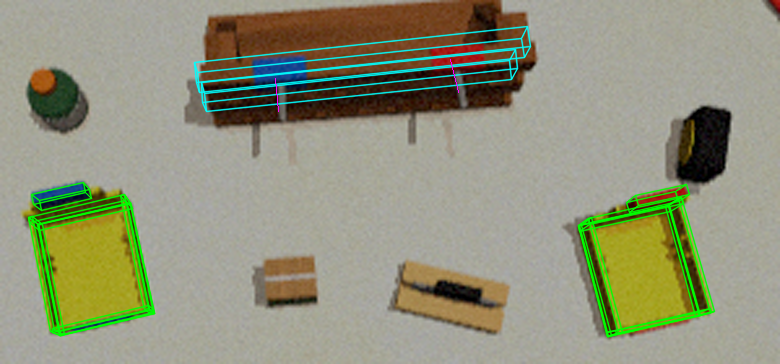

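View pics/o2.png

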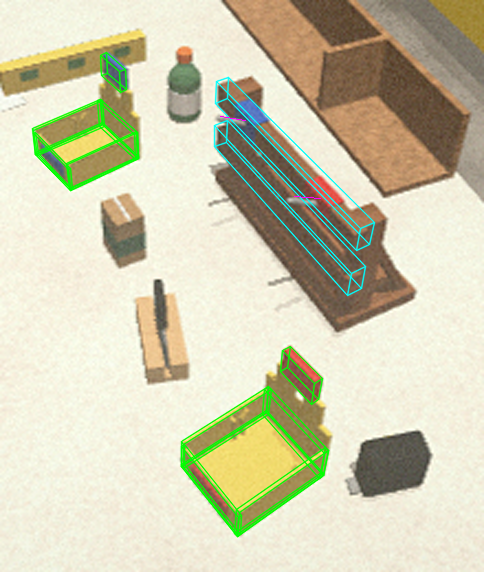

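Run:
```python
from ov import *
import pickle
from scipy.optimize import least_squares
Ps,D=pickle.load(open("d.pkl","rb"))
tips=[(0,[356.8,200.9],-85),(0,[324,164],85),(1,[368.8,170.4],-85),(1,[298.8,175],85)]
pat=[(0,[371.9,196.6],-85),(0,[339.2,160.5],85),(1,[365.5,151.1],-85),(1,[297.2,156.2],85)]
kps=[(0,[368.2,199.7],-85),(1,[363.5,151],-85),(0,[335.5,163.9],85),(1,[296.7,159.4],85)]
def f(v,full=False):
    q=v[:3];r=[]
    for L,l,w in((tips,(-39,182),1),(pat,(v[3],v[4]),1.),(kps,(0,160),.5)):
        for i,px,y in L: r.append(w*(proj(Ps[i],W([[l[0],y,l[1]]],q))[0]-px))
    return np.concatenate(r)
r=least_squares(f,[650,15,.12,10,170],x_scale=[1,1,.02,1,1],loss="soft_l1")
print(r.x.round(3),f(r.x).reshape(-1,2).round(1).tolist())
q=r.x[:3];P=Ps[1];S=4;o=np.array([255,130]);a=crop(P,(255,410,130,200),4)
wire(a,P,RACK,q,S,o,(255,255,0));pegs(a,P,q,S,o,(85,-85))
P=Ps[0];o=np.array([310,130]);b=crop(P,(310,420,130,270),4);wire(b,P,RACK,q,S,o,(255,255,0));pegs(b,P,q,S,o,(85,-85))
c=np.zeros((600,800,3),np.uint8);b=b[:600];c[:280,:620]=a;cv2.imwrite("pics/o3.png",a);b=cv2.resize(b,None,fx=.57,fy=.57);c[280:280+b.shape[0],:b.shape[1]]=b[:320];cv2.imwrite("pics/o3.png",c)
```

```text
[6.46139e+02 8.68800e+00 1.31000e-01 9.08300e+00 1.75908e+02] [[-0.5, -0.0], [-0.2, -0.1], [-0.8, -1.7], [-0.1, -0.8], [-0.1, 0.1], [-0.8, 0.2], [0.2, -0.5], [0.1, -0.2], [0.0, 1.3], [0.9, 2.4], [-0.0, 1.0], [0.5, 0.9]]
```

View pics/o3.png

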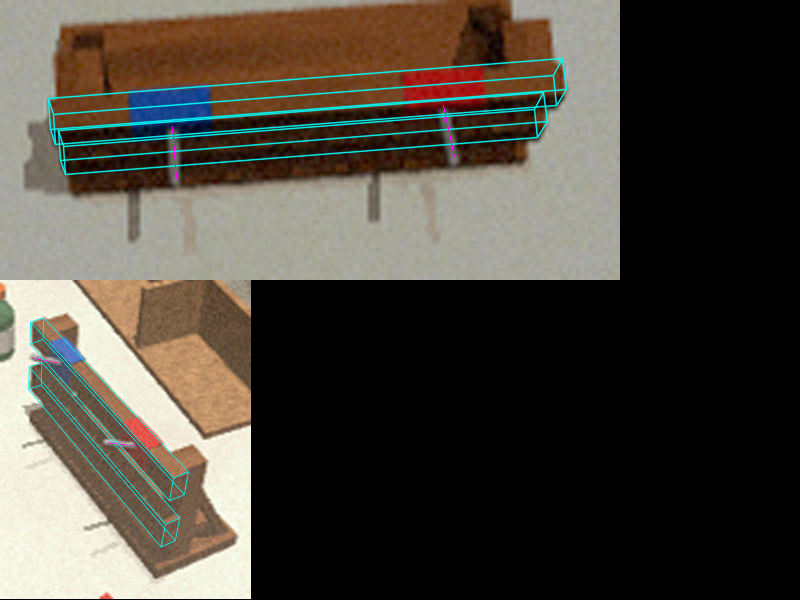

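```bash
cat > pl.py <<'E'
import sys,json
from h import *
Q=dict(red=[491.5,-289.2,.272],blue=[465.6,283.6,.283],rack=[646.1,8.7,.131],carton=[457.3,75.8,.112],stand=[453.8,-92.1,-.188])
def plan(x,y,z,a):
    "grasp point world target, closing-axis angle"
    o=get_obs();p=o["tool_pos"];w=o["tcp_rot"][2];cur=w-np.pi/2
    d=np.array([x,y,z+159])-p;ex=[np.cos(w),np.sin(w)];ey=[np.sin(w),-np.cos(w)]
    s=-((a-cur+np.pi/2)%np.pi-np.pi/2)
    s0=s
    print("t=%.2f tx %.4f ty %.4f tz %.4f spin %.3f j6 %.2f F %s w %.1f"%(o["time"],d[:2]@ex/1e3,d[:2]@ey/1e3,-d[2]/1e3,s,o["joint_positions"][5],o["contact_force"].round(1).tolist(),o["grip_width"]))
def at(k,lx,ly,z,da=0): 
    q=Q[k];w=W([[lx,ly,0]],q)[0];plan(w[0],w[1],z,q[2]+da)
if __name__=="__main__": at(sys.argv[1],*[float(v) for v in sys.argv[2:]])
E
python3 pl.py blue 55 0 221
```

```text
t=2.60 tx -0.3269 ty -0.0237 tz 0.0247 spin 0.818 j6 -0.15 F [0.4, 0.1, -0.5] w 91.8
```

```bash
python3 -m inch '[[-0.041,-0.003,0.003,0.11,1],[-0.082,-0.006,0.006,0.22,1],[-0.123,-0.009,0.009,0.33,1],[-0.164,-0.012,0.012,0.44,1],[-0.205,-0.015,0.016,0.55,1],[-0.246,-0.018,0.020,0.66,1],[-0.287,-0.021,0.023,0.77,1],[-0.327,-0.0237,0.0247,0.818,1]]'; python3 pl.py blue 55 0 137
```

```text
time: 3.27
tool_pos: [520.1, 297.5, 379.7]
tcp_rot: [-3.141, -0.0, 1.848]
contact_force: [-0.1, -0.5, 0.1]
grip_width: 92.1
finger_force: 0.0
t=3.27 tx 0.0019 ty -0.0012 tz 0.0837 spin -0.006 j6 0.11 F [-0.1, -0.5, 0.1] w 92.1
```

```bash
python3 -m inch '[[0,0,0.03,0,1],[0,0,0.06,0,1],[0,0,0.0837,0,1],[0,0,0.0837,0,1],[0,0,0.0837,0,0],[0,0,0.0837,0,0],[0,0,0.0837,0,0],[0,0,0.0837,0,0]]';python3 -m inch '[[0,0,0,0,0],[0,0,0,0,0],[0,0,0,0,0]]'; python3 pl.py blue 55 0 137
```

```text
time: 3.93
tool_pos: [518.8, 299.4, 298.3]
tcp_rot: [3.138, -0.0, 1.854]
contact_force: [-0.6, 0.2, 0.4]
grip_width: 69.8
finger_force: 0.0
time: 4.18
tool_pos: [518.5, 299.1, 296.9]
tcp_rot: [3.141, -0.0, 1.854]
contact_force: [-0.1, -0.2, -0.2]
grip_width: 49.6
finger_force: 0.0
t=4.18 tx -0.0001 ty -0.0001 tz 0.0009 spin 0.000 j6 0.11 F [-0.1, -0.2, -0.2] w 49.6
```

```bash
python3 -m inch '[[0,0,0,0,0],[0,0,0,0,0],[0,0,0,0,0],[0,0,0,0,0],[0,0,0,0,0],[0,0,0,0,0],[0,0,0,0,0],[0,0,0,0,0]]';python3 -m inch '[[0,0,-0.02,0,0],[0,0,-0.05,0,0],[0,0,-0.09,0,0],[0,0,-0.09,0,0]]'
python3 - <<'E'
from pl import *
P=[capture("side"),capture("top")]
# expected hole & tab vs seen, at lifted pose
o=get_obs();print(o["tool_pos"],o["contact_force"],o["grip_width"])
for i,p in enumerate(P):
    for t,l in(("bin_blue_tab",[55,0,150]),("bin_blue_hole",[57,0,91]),("bin_blue",[0,0,0])):
        r=tip_of(p,t)
        print(i,t,[(np.round(k["centre"],1).tolist(),round(k["conf"],2)) for k in r[:2]],proj(p,W([l],[*Q["blue"],90]))[0].round(1))
a=P[0]["color"];cv2.imwrite("pics/s1.png",cv2.resize(a[60:260,180:440,::-1],None,fx=3,fy=3,interpolation=cv2.INTER_CUBIC))
E
```

```text
time: 4.85
tool_pos: [518.5, 299.0, 296.2]
tcp_rot: [-3.142, 0.0, 1.854]
contact_force: [-0.2, 0.5, -0.7]
grip_width: 10.0
finger_force: 30.0
time: 5.18
tool_pos: [519.4, 299.5, 394.0]
tcp_rot: [3.129, -0.002, 1.854]
contact_force: [1.3, 1.3, -0.9]
grip_width: 9.8
finger_force: 30.0
[518.53612067 299.01024396 387.86219199] [-0.87470593  0.64420658 -2.35569372] 9.723312267978601
0 bin_blue_tab [([261.5, 145.1], 0.51)] [274.2 113. ]
0 bin_blue_hole [([279.2, 125.0], 0.79)] [275.8 129.3]
0 bin_blue [([263.5, 157.2], 0.58)] [262.2 159.2]
1 bin_blue_tab [([223.6, 230.8], 0.4), ([433.5, 235.5], 0.32)] [204.2 196.8]
1 bin_blue_hole [([208.3, 199.6], 0.82)] [209.2 200.7]
1 bin_blue [([220.2, 226.3], 0.57)] [220.6 228.6]
```

View pics/s1.png

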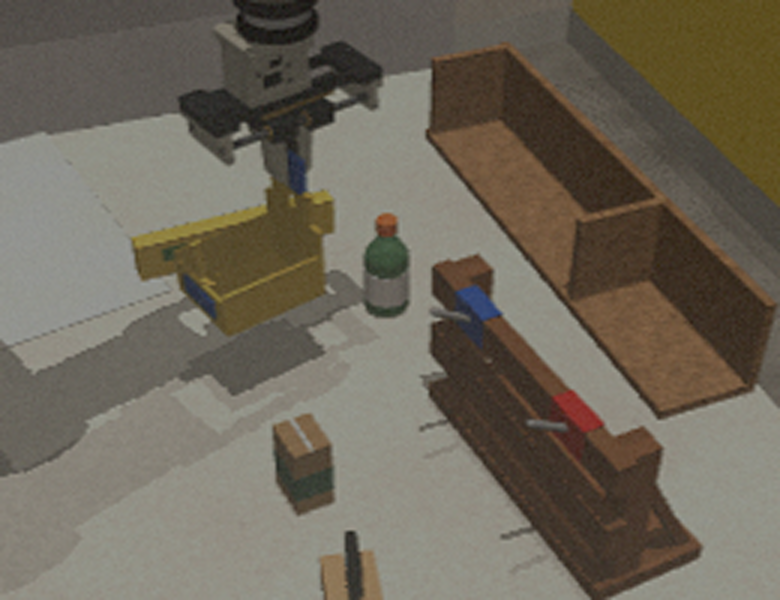

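```bash
cat >> pl.py <<'E'
def hang(c,hx,hz,dy=0,dx=0,dz=0):
    at("rack",hx-2+dx,(85 if c=="blue" else -85)+dy,160+hz+46+dz)
E
python3 -c "
from pl import *
hang('blue',-65,37.5)"
```

```text
t=5.58 tx -0.2202 ty -0.0118 tz -0.0176 spin 0.152 j6 0.11 F [-1.1, -0.4, -2.1] w 9.7
```

```bash
python3 -m inch '[[-0.02,-0.001,-0.009,0.02,0],[-0.055,-0.003,-0.0176,0.05,0],[-0.095,-0.005,-0.0176,0.08,0],[-0.135,-0.007,-0.0176,0.11,0],[-0.175,-0.009,-0.0176,0.14,0],[-0.205,-0.011,-0.0176,0.152,0],[-0.22,-0.0118,-0.0176,0.152,0],[-0.22,-0.0118,-0.0176,0.152,0]]';python3 -m inch '[[0,0,0,0,0],[0,0,0,0,0],[0,0,0,0,0],[0,0,0,0,0]]'
cat > chk.py <<'E'
from pl import *
import sys
c=sys.argv[1];hx,hz=float(sys.argv[2]),float(sys.argv[3]);hang(c,hx,hz)
from ov import *
Ps=[capture("side"),capture("top")]
y0=85 if c=="blue" else -85
w=W([[hx-57,y0,0]],Q["rack"])[0];q=[w[0],w[1],Q["rack"][2],160+hz-91]
print("expected",np.round(q,3))
ms=[];use=[];its=[]
for i,p in enumerate(Ps):
    r=[k for k in trace(p,"bin_"+c) if np.hypot(*(np.array(k["rect"][:2])-proj(p,W([[0,0,25]],q))[0]))<25]
    if r: use.append(p);ms.append(r[0]["pixels"].astype(float));print(i,round(r[0]["conf"],2),r[0]["pixels"].sum())
    for t,l in((f"bin_{c}_hole",[57,0,91]),(f"bin_{c}",[0,0,0])):
        k=tip_of(p,t)
        if k: print(i,t,np.round(k[0]["centre"],1),round(k[0]["conf"],2),"pred",proj(p,W([l],q))[0].round(1))
for fr in((0,1,3),(0,1,2,3)):
    f,s=fit(use,ms,BIN[:5]+PLATE,q,fr);
    d=W([[0,0,0]],[0,0,-Q["rack"][2]])[0];e=f[:2]-q[:2];R=Q["rack"][2]
    print("fit",np.round(f,3),round(s,3),"rack-frame err",round(e[0]*np.cos(R)+e[1]*np.sin(R),1),round(-e[0]*np.sin(R)+e[1]*np.cos(R),1),round(f[3]-q[3],1))
S=3
def panel(P,ctr,w,h):
    c0=int(np.clip(ctr[0]-w/2,0,640-w));r0=int(np.clip(ctr[1]-h/2,0,400-h));o=np.array([c0,r0]);a=crop(P,(c0,c0+w,r0,r0+h),S)
    wire(a,P,BIN[:5],f,S,o,(0,255,0));pegs(a,P,Q["rack"],S,o,(y0,));return a
ce=[proj(p,W([[30,0,60]],q))[0] for p in Ps]
cv2.imwrite(sys.argv[4],np.hstack([panel(Ps[0],ce[0],130,190),panel(Ps[1],ce[1],130,190)]))
E
python3 chk.py blue -65 37.5 pics/b1.png
```

```text
time: 6.25
tool_pos: [569.3, 81.0, 403.1]
tcp_rot: [-3.14, 0.001, 1.697]
contact_force: [0.3, 0.5, -2.0]
grip_width: 9.9
finger_force: 30.0
time: 6.58
tool_pos: [568.4, 85.6, 403.8]
tcp_rot: [-3.141, -0.0, 1.704]
contact_force: [0.2, 0.6, -1.8]
grip_width: 9.9
finger_force: 30.0
t=6.58 tx -0.0014 ty 0.0000 tz 0.0013 spin 0.002 j6 -0.12 F [0.2, 0.6, -1.8] w 9.9
expected [5.14042e+02 7.70350e+01 1.31000e-01 1.06500e+02]
0 0.71 1956
0 bin_blue_hole [316.3 161. ] 0.7 pred [315.7 162.2]
0 bin_blue [297.6 191.7] 0.72 pred [297.7 193. ]
1 0.5 75
1 bin_blue_hole [215.5 172.1] 0.27 pred [299.4 183.2]
fit [5.19184e+02 8.48700e+01 1.31000e-01 1.01214e+02] 0.47 rack-frame err 6.1 7.1 -5.3
fit [5.18261e+02 8.15160e+01 1.36000e-01 1.04750e+02] 0.47 rack-frame err 4.8 3.9 -1.8
```

View pics/b1.png

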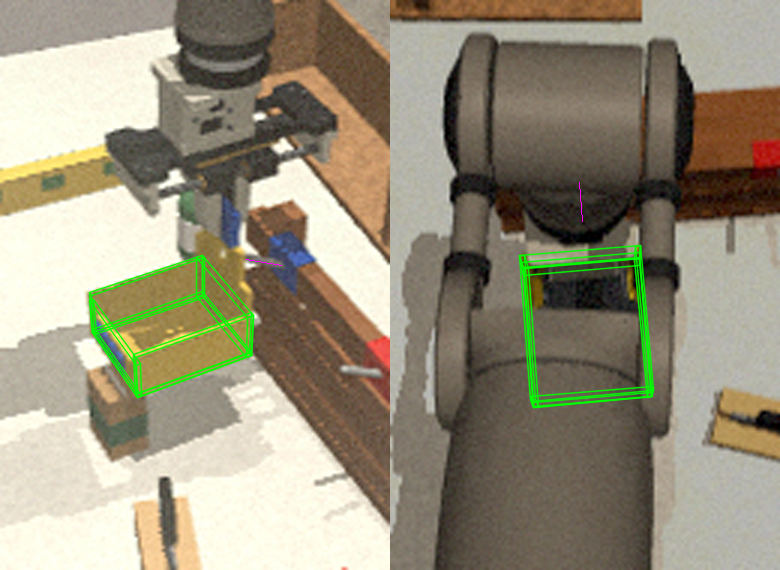

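```bash
cat > chk2.py <<'E'
from pl import *
import sys
# side-only fit of carried bin, z known; args: colour hx hz
c=sys.argv[1];hx,hz=float(sys.argv[2]),float(sys.argv[3]);y0=85 if c=="blue" else -85
p=capture("side");w=W([[hx-57,y0,0]],Q["rack"])[0];R=Q["rack"][2];q=[w[0],w[1],R,160+hz-91]
r=trace(p,"bin_"+c)[0];print(round(r["conf"],2),r["pixels"].sum())
m=r["pixels"].astype(float)
for bx in(BIN[:5],BIN[:5]+PLATE):
    f,s=fit([p],[m],bx,q,(0,1));e=f[:2]-q[:2]
    print(round(s,3),"rack-frame err x,y",round(e[0]*np.cos(R)+e[1]*np.sin(R),1),round(-e[0]*np.sin(R)+e[1]*np.cos(R),1))
for i in range(2):
    for t,l in((f"bin_{c}_hole",[57,0,91]),(f"bin_{c}",[0,0,0]),(f"peg_{c}",None)):
        k=tip_of(p,t)
        if k: print(t,np.round(k[0]["centre"],1),round(k[0]["conf"],2),proj(p,W([l],q))[0].round(1) if l else proj(p,W([[0,y0,160]],Q["rack"]))[0].round(1))
    if i==0:p=capture("side")
hang(c,hx,hz)
E
python3 chk2.py blue -65 37.5
```

```text
0.73 2069
0.826 rack-frame err x,y 2.5 0.6
0.907 rack-frame err x,y 2.5 0.2
bin_blue_hole [317.8 161.5] 0.88 [315.7 162.2]
peg_blue [336.7 164.4] 0.7 [335.4 166. ]
bin_blue_hole [319.1 161.4] 0.72 [315.7 162.2]
bin_blue [294.7 192.3] 0.85 [297.7 193. ]
peg_blue [333.6 165.4] 0.74 [335.4 166. ]
t=7.43 tx -0.0002 ty -0.0001 tz 0.0015 spin -0.000 j6 -0.12 F [0.7, 0.3, -1.2] w 9.7
```

```bash
python3 -m inch '[[0,0.006,0.0045,0,0],[0,0.012,0.0084,0,0],[0,0.018,0.0119,0,0],[0,0.024,0.0154,0,0],[0,0.030,0.0188,0,0],[0,0.036,0.0223,0,0],[0,0.036,0.0223,0,0]]'; python3 -m inch '[[0,0.006,0.0035,0,0],[0,0.012,0.007,0,0],[0,0.018,0.0105,0,0],[0,0.023,0.0135,0,0],[0,0.026,0.0155,0,0],[0,0.026,0.0155,0,0],[0,0.026,0.0155,0,0]]'; python3 -c "
from pl import *
hang('blue',-3,1.7)"
```

```text
time: 8.02
tool_pos: [605.3, 89.2, 380.3]
tcp_rot: [-3.141, -0.0, 1.702]
contact_force: [1.0, 0.0, -1.3]
grip_width: 10.0
finger_force: 30.0
time: 8.6
tool_pos: [630.1, 92.5, 365.8]
tcp_rot: [-3.141, -0.0, 1.702]
contact_force: [0.1, -0.3, -1.0]
grip_width: 9.6
finger_force: 30.0
t=8.60 tx -0.0002 ty -0.0001 tz -0.0009 spin 0.000 j6 -0.11 F [0.1, -0.3, -1.0] w 9.6
```

```bash
python3 -m inch '[[0,0.001,0.002,0,0],[0,0.002,0.0045,0,0],[0,0.002,0.0045,0,0],[0,0.002,0.0045,0,0]]'; python3 chk2.py blue -3 -3
```

```text
time: 8.93
tool_pos: [631.1, 92.6, 361.4]
tcp_rot: [-3.138, 0.0, 1.702]
contact_force: [-5.5, -1.8, -0.9]
grip_width: 10.0
finger_force: 30.0
0.83 1878
0.834 rack-frame err x,y 2.7 -0.5
0.895 rack-frame err x,y 2.8 -0.5
bin_blue [315.3 195.2] 0.86 [316.6 196.5]
peg_blue [333.  165.3] 0.52 [335.4 166. ]
bin_blue_hole [336.1 167.1] 0.92 [334.5 167.1]
bin_blue [316.4 195.2] 0.82 [316.6 196.5]
peg_blue [335.9 164.9] 0.46 [335.4 166. ]
t=9.38 tx -0.0001 ty -0.0011 tz -0.0005 spin -0.000 j6 -0.10 F [-6.2, -1.6, 0.1] w 9.6
```

```bash
python3 -m inch '[[0,0,0,0,0.4],[0,0,0,0,0.4],[0,0,0,0,0.4],[0,0,0,0,0.4],[0,0,0,0,0.4]]'; python3 -m inch '[[0,0,-0.01,0,0.5],[0,0,-0.04,0,0.5],[0,0,-0.08,0,0.5],[0,0,-0.08,0,0.5]]'; python3 chk2.py blue -3 -3; python3 pl.py stand -5 0 170 1.5708
```

```text
time: 9.8
tool_pos: [632.2, 92.8, 361.9]
tcp_rot: [3.141, -0.0, 1.702]
contact_force: [0.6, -0.9, 0.5]
grip_width: 35.3
finger_force: 0.0
time: 10.13
tool_pos: [632.4, 92.9, 450.9]
tcp_rot: [3.127, 0.001, 1.702]
contact_force: [1.2, 0.8, 1.8]
grip_width: 45.5
finger_force: 0.0
0.84 1940
0.8 rack-frame err x,y 3.0 -0.4
0.889 rack-frame err x,y 3.1 -0.3
bin_blue_hole [334.2 166.9] 0.95 [334.5 167.1]
bin_blue [314.6 196.5] 0.75 [316.6 196.5]
peg_blue [335.9 163.9] 0.49 [335.4 166. ]
bin_blue_hole [336.4 164.4] 0.57 [334.5 167.1]
bin_blue [314.9 195.2] 0.62 [316.6 196.5]
peg_blue [337.1 165.6] 0.38 [335.4 166. ]
t=10.58 tx -0.0002 ty -0.0021 tz 0.0786 spin -0.000 j6 -0.11 F [-0.8, -1.1, 0.1] w 45.8
t=10.58 tx -0.1584 ty -0.2056 tz 0.1116 spin -1.252 j6 -0.11 F [-0.8, -1.1, 0.1] w 45.8
```

```bash
python3 -m inch '[[-0.022,-0.029,0,-0.12,1],[-0.045,-0.058,0,-0.24,1],[-0.067,-0.087,0.02,-0.36,1],[-0.09,-0.116,0.04,-0.48,1],[-0.112,-0.145,0.06,-0.6,1],[-0.134,-0.175,0.08,-0.72,1],[-0.15,-0.2,0.1,-0.84,1],[-0.1584,-0.2056,0.1116,-0.96,1]]'; python3 -m inch '[[0,0,0,-0.1,1],[0,0,0,-0.2,1],[0,0,0,-0.292,1],[0,0,0,-0.292,1],[0,0,0,-0.292,1]]';  python3 - <<'E'
from pl import *
at("stand",-5,0,82,np.pi/2)
p=capture("side")
for i in range(2):
    q=Q["stand"]
    for t,l in(("divider",[0,0,8]),("stand",[0,0,0]),("carton",None)):
        k=tip_of(p,t); 
        if k: print(t,k[0]["centre"],k[0]["conf"],proj(p,W([l or [0,0,0]],q if l else Q["carton"]))[0].round(1))
    if i==0:p=capture("top")
m=trace(p,"divider");print([ (k["conf"],k["rect"]) for k in m], proj(p,W([[0,0,98],[0,-22,98],[0,22,98]],q)).round(1).tolist())
E
```

```text
time: 11.25
tool_pos: [445.3, -92.3, 327.9]
tcp_rot: [-3.14, -0.005, 2.666]
contact_force: [0.6, 0.2, 0.2]
grip_width: 91.0
finger_force: 0.0
time: 11.67
tool_pos: [448.9, -91.1, 329.8]
tcp_rot: [3.141, -0.0, 2.951]
contact_force: [-1.1, 0.3, -0.3]
grip_width: 91.8
finger_force: 0.0
t=11.67 tx -0.0000 ty -0.0000 tz 0.0888 spin -0.003 j6 -1.75 F [-1.1, 0.3, -0.3] w 91.8
divider [299.7, 267.6] 0.47 [297.7 264.7]
stand [297.8, 267.6] 0.92 [297.8 266.5]
carton [285.0, 225.4] 0.51 [280.5 223.9]
stand [364.0, 249.7] 0.5 [363.  243.8]
[(0.17, [459.7, 190.6, 19.2, 29.6])] [[367.1, 240.0], [375.6, 242.0], [358.6, 237.9]]
```

Run:
```python
from pl import *
import pickle
Ps,D=pickle.load(open("d.pkl","rb"));q=Q["stand"]
ms=[]
for P in Ps:
    c=proj(P,W([[0,0,77]],q))[0].astype(int);g=P["color"].max(2).astype(float)
    w=g[c[1]-20:c[1]+20,c[0]-22:c[0]+22]
    m=np.zeros((400,640));m[c[1]-20:c[1]+20,c[0]-22:c[0]+22]=w<35
    k,l,s,_=cv2.connectedComponentsWithStats(m.astype(np.uint8));j=1+np.argmax(s[1:,4]);m=(l==j)*1.;ms.append(m);print(s[j],np.round(sil(P,M["divider"][1:],q).sum()),np.percentile(w,[1,5,10,30]))
f,s=fit(Ps,ms,M["divider"][1:],q);print(f.round(3),s)
for i in(0,1):print(fit([Ps[i]],[ms[i]],M["divider"][1:],f))
for t in("carton","stand"):
    for i in(0,1):
        print(t,i,fit([Ps[i]],[np.maximum(D[t,i][0],D["divider",i][0] if t=="stand" else 0).astype(float)],M[t]+(M["divider"] if t=="stand" else []),Q[t]))
```

```text
Traceback (most recent call last):
ValueError: attempt to get argmax of an empty sequence
```

Run:
```python
from pl import *
import pickle
Ps,D=pickle.load(open("d.pkl","rb"));q=Q["stand"]
ms=[]
for P in Ps:
    c=proj(P,W([[0,0,77]],q))[0].astype(int);g=P["color"].max(2).astype(float)
    w=g[c[1]-20:c[1]+20,c[0]-22:c[0]+22]
    th=.45*np.median(w);m=np.zeros((400,640));m[c[1]-20:c[1]+20,c[0]-22:c[0]+22]=w<th
    k,l,s,_=cv2.connectedComponentsWithStats(m.astype(np.uint8));j=1+np.argmax(s[1:,4]);m=(l==j)*1.;ms.append(m);print(th,s[j],np.round(sil(P,M["divider"][1:],q).sum()),np.percentile(w,[0,1,5,10,30]))
f,s=fit(Ps,ms,M["divider"][1:],q);print(f.round(3),s)
for i in(0,1):print(fit([Ps[i]],[ms[i]],M["divider"][1:],f))
for t in("carton","stand"):
    for i in(0,1):
        print(t,i,fit([Ps[i]],[np.maximum(D[t,i][0],D["divider",i][0] if t=="stand" else 0).astype(float)],M[t]+(M["divider"] if t=="stand" else []),Q[t]))
```

```text
65.25 [295 237   6  24  83] 120.0 [ 44.    51.59  66.   102.9  142.  ]
44.1 [348 238  32  10 132] 114.0 [ 0.    3.   19.95 57.   96.  ]
[ 4.51845e+02 -9.03260e+01 -2.05000e-01] 0.6785857110659839
(array([ 4.52905101e+02, -9.28059663e+01, -2.75877946e-01]), np.float64(0.7718817164455644))
(array([ 4.50763719e+02, -8.93390627e+01, -1.70702098e-01]), np.float64(0.7469459967985623))
carton 0 (array([4.60060959e+02, 7.53749430e+01, 1.28260188e-01]), np.float64(0.9506716985383161))
carton 1 (array([4.56136212e+02, 7.60251241e+01, 1.15252822e-01]), np.float64(0.9525605441023796))
stand 0 (array([ 4.55015946e+02, -9.17731954e+01, -1.96127394e-01]), np.float64(0.9502008795911091))
stand 1 (array([ 4.50875224e+02, -9.13245079e+01, -2.12318197e-01]), np.float64(0.9418213167566587))
```

```bash
sed -i 's/stand=\[453.8,-92.1,-.188\]/stand=[452.6,-91.5,-.2]/; s/carton=\[457.3/carton=[458.1/' pl.py; python3 pl.py stand -5 0 82 1.5708
```

```text
t=12.12 tx 0.0013 ty 0.0003 tz 0.0890 spin 0.012 j6 -1.75 F [0.7, -0.2, 0.9] w 91.9
```

```bash
python3 -m inch '[[0.0013,0.0003,0,0.012,0.75],[0.0013,0.0003,0.03,0.012,0.75],[0.0013,0.0003,0.06,0.012,0.75],[0.0013,0.0003,0.085,0.012,0.75],[0.0013,0.0003,0.089,0.012,0.75],[0.0013,0.0003,0.089,0.012,0.3],[0.0013,0.0003,0.089,0.012,0.3],[0.0013,0.0003,0.089,0.012,0.3]]'; python3 -m inch '[[0,0,0,0,0.3],[0,0,0,0,0.3],[0,0,0,0,0.3],[0,0,0,0,0.3]]'
```

```text
time: 12.78
tool_pos: [448.3, -90.8, 242.4]
tcp_rot: [-3.141, 0.003, 2.942]
contact_force: [-0.3, -0.1, -0.6]
grip_width: 53.4
finger_force: 0.0
time: 13.12
tool_pos: [448.2, -90.7, 242.3]
tcp_rot: [-3.141, 0.003, 2.942]
contact_force: [-0.3, 0.7, 7.1]
grip_width: 43.8
finger_force: 30.0
```

```bash
python3 -m inch '[[0,0,-0.02,0,0.3],[0,0,-0.05,0,0.3],[0,0,-0.08,0,0.3],[0,0,-0.08,0,0.3],[0,0,-0.08,0,0.3]]'; python3 pl.py red 7 0 140 1.5708
```

```text
time: 13.53
tool_pos: [447.9, -90.6, 322.6]
tcp_rot: [-3.141, 0.004, 2.942]
contact_force: [-0.0, 1.0, -1.2]
grip_width: 43.6
finger_force: 30.0
t=13.53 tx -0.0884 ty -0.1828 tz 0.0236 spin -0.472 j6 -1.74 F [-0.0, 1.0, -1.2] w 43.6
```

```bash
python3 -m inch '[[-0.01,-0.02,0,-0.05,0.3],[-0.026,-0.053,0,-0.12,0.3],[-0.042,-0.086,0.005,-0.2,0.3],[-0.058,-0.119,0.01,-0.28,0.3],[-0.072,-0.15,0.015,-0.36,0.3],[-0.082,-0.17,0.02,-0.43,0.3],[-0.0884,-0.1828,0.0236,-0.472,0.3],[-0.0884,-0.1828,0.0236,-0.472,0.3]]';python3 -m inch '[[0,0,0,0,0.3],[0,0,0,0,0.3],[0,0,0,0,0.3]]'
cat > dv.py <<'E'
from pl import *
import sys
at("red",7,0,79.3,np.pi/2)
o=get_obs();zb=o["tool_pos"][2]-159-75.3
P=capture("side");q=Q["red"];w=W([[12,0,0]],q)[0];d=[w[0],w[1],q[2],zb]
print("bottom z",round(zb,1))
for bx,t,q0 in((BIN[:5]+PLATE+[box(50,60,-25,25,114,150)],"bin_red",[*q,0]),([box(-2,2,-43,43,0,48),box(-5,5,-22,22,48,60)],"divider",d)):
    for r in trace(P,t)[:2]:
        f,s=fit([P],[r["pixels"].astype(float)],bx,q0,(0,1));e=f-np.array(q0);R=q[2]
        print(t,round(r["conf"],2),r["pixels"].sum(),round(s,3),"bin-frame err",round(e[0]*np.cos(R)+e[1]*np.sin(R),1),round(-e[0]*np.sin(R)+e[1]*np.cos(R),1))
for t,l,qq in(("bin_red_slot",[12,0,4],[*q,0]),("divider",[0,0,0],d)):
    k=tip_of(P,t);print(t,[(np.round(i["centre"],1).tolist(),round(i["conf"],2)) for i in k[:1]],proj(P,W([l],qq))[0].round(1))
from ov import *
c=proj(P,W([[0,0,60]],q))[0].astype(int);r=(c[0]-65,c[0]+65,c[1]-65,min(400,c[1]+65));ob=np.array([r[0],r[2]]);a=crop(P,r,4.5);n=a.copy()
wire(a,P,[box(-2,2,-43,43,0,48)],d,4.5,ob,(255,255,0));wire(a,P,[box(10,14,-43,43,4,50)],[*q,0],4.5,ob,(0,255,0));cv2.imwrite(sys.argv[1],a)
E
python3 dv.py pics/d1.png
```

```text
time: 14.2
tool_pos: [497.8, -289.7, 294.7]
tcp_rot: [3.14, -0.002, -2.87]
contact_force: [-0.5, 0.7, -1.4]
grip_width: 43.9
finger_force: 30.0
time: 14.45
tool_pos: [497.9, -286.2, 297.2]
tcp_rot: [3.141, -0.0, -2.869]
contact_force: [-1.0, 0.1, -0.5]
grip_width: 43.5
finger_force: 30.0
t=14.45 tx -0.0000 ty -0.0012 tz 0.0589 spin 0.000 j6 -2.50 F [-1.0, 0.1, -0.5] w 43.5
bottom z 62.9
bin_red 0.95 2128 0.655 bin-frame err 0.9 -1.1
bin_red 0.67 759 -0.0 bin-frame err 0.0 0.0
divider 0.87 282 0.557 bin-frame err 0.7 0.3
divider 0.23 861 -0.0 bin-frame err 0.0 0.0
bin_red_slot [([345.0, 321.6], 0.87)] [343.1 319.9]
divider [([334.5, 164.8], 0.44)] [344.5 306.5]
```

View pics/d1.png

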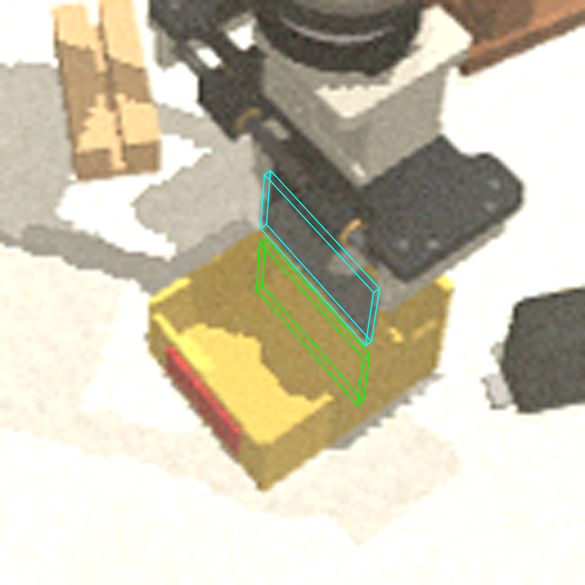

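```bash
python3 -m inch '[[0,-0.0018,0.01,0,0.3],[0,-0.0018,0.015,0,0.3],[0,-0.0018,0.018,0,0.3],[0,-0.0018,0.021,0,0.3],[0,-0.0018,0.024,0,0.3],[0,-0.0018,0.024,0,0.3]]'; python3 -m inch '[[0,0,0.003,0,0.3],[0,0,0.005,0,0.3],[0,0,0.005,0,0.3]]'
```

```text
time: 15.2
tool_pos: [498.4, -289.0, 272.6]
tcp_rot: [3.14, -0.001, -2.869]
contact_force: [-0.3, -0.3, -0.2]
grip_width: 43.8
finger_force: 30.0
time: 15.45
tool_pos: [498.4, -289.0, 268.0]
tcp_rot: [3.141, -0.0, -2.869]
contact_force: [-0.3, -1.1, -0.7]
grip_width: 43.9
finger_force: 30.0
```

```bash
python3 -m inch '[[0,0,0.01,0,0.3],[0,0,0.018,0,0.3],[0,0,0.018,0,0.3]]'; python3 dv.py pics/d2.png
python3 - <<'E'
from h import *
P=capture("side");a=P["color"][255:375,285:405,::-1];cv2.imwrite("pics/d3.png",cv2.resize(cv2.convertScaleAbs(a,alpha=1.5),None,fx=5,fy=5,interpolation=cv2.INTER_CUBIC))
E
```

```text
time: 15.7
tool_pos: [498.0, -288.6, 248.2]
tcp_rot: [3.139, -0.002, -2.869]
contact_force: [-0.1, 0.9, -1.2]
grip_width: 43.6
finger_force: 30.0
t=15.70 tx -0.0006 ty 0.0012 tz 0.0099 spin 0.000 j6 -2.50 F [-0.1, 0.9, -1.2] w 43.6
bottom z 13.9
bin_red 0.58 1560 0.494 bin-frame err 0.4 -1.7
divider 0.6 264 0.548 bin-frame err -1.0 -2.1
bin_red_slot [([344.6, 323.8], 0.97)] [343.1 319.9]
divider [([345.7, 322.0], 0.5)] [343.3 317.7]
```

View pics/d3.png

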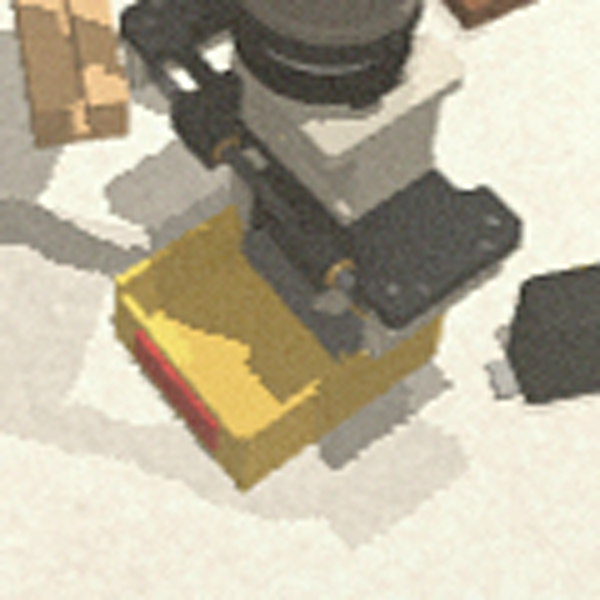

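```bash
python3 -m inch '[[0,0,0.005,0,0.3],[0,0,0.009,0,0.3],[0,0,0.0105,0,0.3],[0,0,0.0105,0,0.3]]'; python3 -m inch '[[0,0,0,0,0.7],[0,0,0,0,0.7],[0,0,0,0,0.7],[0,0,0,0,0.7]]';python3 -m inch '[[0,0,-0.03,0,0.7],[0,0,-0.07,0,0.7],[0,0,-0.11,0,1],[0,0,-0.13,0,1]]'; python3 pl.py carton 0 0 150 1.5708
```

```text
time: 16.33
tool_pos: [498.4, -288.9, 239.2]
tcp_rot: [3.141, -0.001, -2.869]
contact_force: [-0.1, -1.1, -0.2]
grip_width: 43.6
finger_force: 30.0
time: 16.67
tool_pos: [498.6, -289.1, 240.1]
tcp_rot: [-3.141, 0.0, -2.869]
contact_force: [1.0, 0.6, -0.7]
grip_width: 63.1
finger_force: 0.0
time: 17.0
tool_pos: [498.9, -289.3, 375.1]
tcp_rot: [-3.136, 0.004, -2.869]
contact_force: [0.5, -0.3, 1.2]
grip_width: 73.3
finger_force: 0.0
t=17.00 tx -0.0589 ty 0.3626 tz 0.0661 spin 0.160 j6 -2.50 F [0.5, -0.3, 1.2] w 73.3
```

```bash
python3 -m inch '[[-0.007,0.041,0,0.02,1],[-0.014,0.082,0,0.04,1],[-0.021,0.123,0.01,0.06,1],[-0.028,0.164,0.02,0.08,1],[-0.035,0.205,0.03,0.1,1],[-0.042,0.246,0.04,0.12,1],[-0.049,0.287,0.05,0.14,1],[-0.055,0.327,0.06,0.16,1]]';python3 -m inch '[[0,0,0,0,1],[0,0,0,0,1],[0,0,0,0,1]]'
cat > rc.py <<'E'
from pl import *
import pickle
Ps=[capture("side"),capture("top")];q=[*Q["red"],0];MM={}
for i,P in enumerate(Ps):
    for t in("bin_red","divider","carton"):
        c=proj(P,W([[0,0,30]],q if t!="carton" else Q["carton"]))[0]
        r=[k for k in trace(P,t) if np.hypot(*(np.array(k["rect"][:2])-c))<30]
        if r: MM[t,i]=r[0]["pixels"];print(i,t,round(r[0]["conf"],2),r[0]["pixels"].sum())
pickle.dump((Ps,MM),open("d2.pkl","wb"))
DV=[box(-2,2,-43,43,0,48),box(-5,5,-22,22,48,90)]
for i,P in enumerate(Ps):
    if ("bin_red",i) not in MM: continue
    m=MM["bin_red",i].astype(float)
    if ("divider",i) in MM: m=np.maximum(m,MM["divider",i])
    f,s=fit([P],[m],BIN+PLATE,Q["red"]);print(i,"bin",f.round(3),round(s,3))
    if ("divider",i) in MM:
        w=W([[12,0,0]],f)[0];d,s=fit([P],[MM["divider",i].astype(float)],[b for b in DV],[w[0],w[1],f[2],4],(0,1))
        e=d[:2]-f[:2];R=f[2];print("  divider in bin",round(e[0]*np.cos(R)+e[1]*np.sin(R),1),round(-e[0]*np.sin(R)+e[1]*np.cos(R),1),round(s,3))
    for t,l in(("bin_red_slot",[12,0,4]),("divider",[12,0,4])):
        k=tip_of(P,t)
        if k:print("  ",t,np.round(k[0]["centre"],1),round(k[0]["conf"],2),proj(P,W([l],f))[0].round(1))
at("carton",0,0,68,np.pi/2)
E
python3 rc.py
```

```text
time: 17.67
tool_pos: [463.7, 37.2, 311.3]
tcp_rot: [-3.141, 0.001, -3.031]
contact_force: [1.1, 0.2, -0.2]
grip_width: 91.7
finger_force: 0.0
time: 17.92
tool_pos: [464.5, 35.3, 311.6]
tcp_rot: [-3.141, 0.001, -3.028]
contact_force: [0.2, -0.1, 0.2]
grip_width: 91.9
finger_force: 0.0
0 bin_red 0.69 2637
0 divider 0.59 453
0 carton 0.83 525
1 bin_red 0.64 1936
1 carton 0.57 77
0 bin [ 4.94883e+02 -2.89210e+02  2.71000e-01] 0.905
  divider in bin 8.9 -0.7 0.825
   bin_red_slot [334.9 165.7] 0.64 [344.3 319.5]
   divider [347.1 321.4] 0.82 [344.3 319.5]
1 bin [ 4.89227e+02 -2.88416e+02  2.51000e-01] 0.909
   bin_red_slot [434.8 231.8] 0.86 [434. 230.]
   divider [441.3 230.2] 0.66 [434. 230.]
t=18.52 tx 0.0016 ty 0.0410 tz 0.0843 spin -0.000 j6 -1.77 F [0.4, 1.0, -0.3] w 91.7
```

Run:
```python
from ov import *
import pickle
Ps,MM=pickle.load(open("d2.pkl","rb"))
DV=[box(-2,2,-43,43,0,48),box(-5,5,-22,22,48,90)]
out=[]
for i,f in((0,[494.88,-289.21,.271]),(1,[489.2,-288.4,.262])):
    P=Ps[i];c=proj(P,W([[5,0,60]],f))[0].astype(int);h=36;r=(c[0]-h,c[0]+h,c[1]-h,c[1]+h);o=np.array([r[0],r[2]]);S=300/72*1.3;S=390/72
    a=crop(P,r,S);b=a.copy()
    w=W([[12,0,0]],f)[0];wire(b,P,DV,[w[0],w[1],f[2],4],S,o,(255,255,0));wire(b,P,BIN,f,S,o,(0,255,0))
    out.append(np.hstack([a,b]))
x=np.vstack(out);x=cv2.resize(x,(600,600));cv2.imwrite("pics/r10.png",x)
```

```text
(no output)
```

View pics/r10.png

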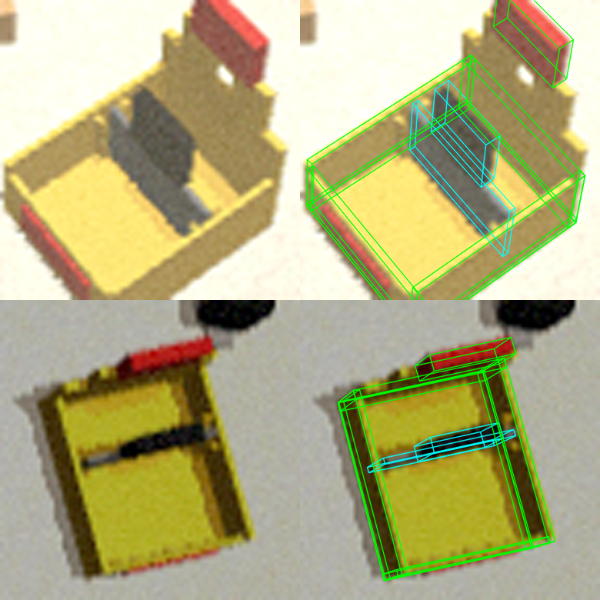

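```bash
python3 -m inch '[[0.0016,0.021,0,0,1],[0.0016,0.041,0.01,0,1],[0.0016,0.041,0.045,0,1],[0.0016,0.041,0.08,0,1],[0.0016,0.041,0.0843,0,1],[0.0016,0.041,0.0843,0,1],[0.0016,0.041,0.0843,0,0.4],[0.0016,0.041,0.0843,0,0.4]]'; python3 -m inch '[[0,0,0,0,0.4],[0,0,0,0,0.4],[0,0,0,0,0.4],[0,0,0,0,0.4],[0,0,0,0,0.4],[0,0,0,0,0.4]]'
```

```text
time: 19.18
tool_pos: [458.9, 75.8, 228.6]
tcp_rot: [-3.141, 0.003, -3.03]
contact_force: [-0.0, -1.1, -0.5]
grip_width: 83.2
finger_force: 0.0
time: 19.68
tool_pos: [458.2, 76.0, 227.3]
tcp_rot: [-3.142, 0.001, -3.029]
contact_force: [0.1, 0.7, 3.4]
grip_width: 49.9
finger_force: 29.9
```

```bash
python3 -m inch '[[0,0,-0.02,0,0.4],[0,0,-0.06,0,0.4],[0,0,-0.1,0,0.4],[0,0,-0.1,0,0.4],[0,0,-0.1,0,0.4]]'; python3 pl.py red -27 0 150 1.5708
```

```text
time: 20.1
tool_pos: [458.4, 76.0, 328.7]
tcp_rot: [-3.141, 0.005, -3.029]
contact_force: [-0.1, -0.2, -1.6]
grip_width: 49.8
finger_force: 29.9
t=20.10 tx 0.0347 ty -0.3709 tz 0.0197 spin -0.160 j6 -1.68 F [-0.1, -0.2, -1.6] w 49.8
```

```bash
python3 -m inch '[[0.002,-0.02,0,0,0.4],[0.005,-0.06,0,-0.02,0.4],[0.01,-0.1,0,-0.04,0.4],[0.015,-0.14,0,-0.06,0.4],[0.02,-0.18,0,-0.08,0.4],[0.024,-0.22,0,-0.1,0.4],[0.027,-0.26,0,-0.12,0.4],[0.03,-0.3,0,-0.14,0.4]]'; python3 -m inch '[[0.007,-0.035,0,-0.01,0.4],[0.007,-0.06,0,-0.02,0.4],[0.007,-0.069,0,-0.02,0.4],[0.007,-0.069,0,-0.02,0.4],[0.007,-0.069,0,-0.02,0.4]]'; python3 pl.py red -27 0 73 1.5708
```

```text
time: 20.77
tool_pos: [461.0, -227.3, 324.8]
tcp_rot: [3.139, -0.002, -2.889]
contact_force: [0.8, -0.4, -1.0]
grip_width: 49.8
finger_force: 29.9
time: 21.18
tool_pos: [471.9, -293.4, 325.2]
tcp_rot: [3.138, -0.002, -2.87]
contact_force: [-0.1, 0.2, -1.9]
grip_width: 49.9
finger_force: 29.9
t=21.18 tx 0.0070 ty -0.0012 tz 0.0932 spin -0.000 j6 -2.54 F [-0.1, 0.2, -1.9] w 49.9
```

```bash
python3 -m inch '[[0.004,-0.001,0,0,0.4],[0.007,-0.001,0.02,0,0.4],[0.007,-0.001,0.05,0,0.4],[0.007,-0.001,0.075,0,0.4],[0.007,-0.001,0.087,0,0.4],[0.007,-0.001,0.092,0,0.4],[0.007,-0.001,0.092,0,0.4],[0.007,-0.001,0.092,0,0.4]]'; python3 pl.py red -27 0 72 1.5708
```

```text
time: 21.85
tool_pos: [466.1, -296.3, 235.7]
tcp_rot: [-3.141, 0.001, -2.868]
contact_force: [0.0, 0.7, -1.0]
grip_width: 50.0
finger_force: 29.9
t=21.85 tx 0.0006 ty 0.0000 tz 0.0047 spin 0.001 j6 -2.55 F [0.0, 0.7, -1.0] w 50.0
```

```bash
python3 -m inch '[[0,0,0.001,0,0.4],[0,0,0.002,0,0.4],[0,0,0.002,0,0.4],[0,0,0.002,0,0.4]]'; python3 pl.py red -27 0 72.5 1.5708
```

```text
time: 22.18
tool_pos: [465.9, -297.0, 233.4]
tcp_rot: [-3.141, 0.001, -2.869]
contact_force: [-0.0, -0.2, -1.3]
grip_width: 49.8
finger_force: 29.9
t=22.18 tx 0.0002 ty 0.0006 tz 0.0019 spin 0.000 j6 -2.55 F [-0.0, -0.2, -1.3] w 49.8
```

```bash
python3 -m inch '[[0,0,0.0017,0,0.4],[0,0,0.0017,0,0.4],[0,0,0.0017,0,0.7],[0,0,0.0017,0,0.7],[0,0,0.0017,0,0.7],[0,0,0.0017,0,0.7],[0,0,-0.03,0,0.7],[0,0,-0.07,0,0.7]]'; python3 -m inch '[[0,0,-0.04,0,0.7],[0,0,-0.08,0,0.7],[0,0,-0.08,0,0.7]]'
cat > r2.py <<'E'
from pl import *
P=capture("side");q=Q["red"]
for t,bx,l in(("carton",[box(-20,20,-25,25,0,80)],[-27,0,4]),("bin_red",None,None),("divider",[box(-2,2,-43,43,20,48),box(-5,5,-22,22,48,90)],[12,0,4])):
    r=trace(P,t)
    if bx and r:
        w=W([l],q)[0];f,s=fit([P],[r[0]["pixels"].astype(float)],bx,[w[0],w[1],q[2],4],(0,1));e=f[:2]-q[:2];R=q[2]
        print(t,round(r[0]["conf"],2),"in bin",round(e[0]*np.cos(R)+e[1]*np.sin(R),1),round(-e[0]*np.sin(R)+e[1]*np.cos(R),1),round(s,3),r[0]["rect"])
    elif r: A=r[0]["pixels"]
m=np.maximum(A,0).astype(float)
for t in("carton","divider"):
    for r in trace(P,t)[:1]: m=np.maximum(m,r["pixels"])
f,s=fit([P],[m],BIN+PLATE+[W(box(-20,20,-25,25,4,84),[-27,0,0])],q);print("bin",f.round(3),round(s,3))
for t,l in(("bin_red_tab",[55,0,150]),("bin_red_hole",[57,0,91]),("bin_red",[0,0,0])):
    k=tip_of(P,t)
    if k:print(t,np.round(k[0]["centre"],1),round(k[0]["conf"],2),proj(P,W([l],q))[0].round(1))
at("red",55,0,225)
E
python3 r2.py
```

```text
time: 22.85
tool_pos: [465.0, -296.4, 300.7]
tcp_rot: [3.135, -0.004, -2.87]
contact_force: [0.5, -0.8, 0.2]
grip_width: 64.2
finger_force: 0.0
time: 23.1
tool_pos: [466.8, -297.7, 391.4]
tcp_rot: [-3.129, 0.008, -2.869]
contact_force: [0.3, -1.4, 0.9]
grip_width: 64.0
finger_force: 0.0
carton 0.72 in bin -27.0 0.0 -0.0 [388.6, 221.8, 49.1, 66.2]
divider 0.54 in bin 12.3 -2.8 0.678 [345.6, 310.2, 21.9, 31.2]
bin [ 4.94002e+02 -2.90722e+02  2.56000e-01] 0.382
bin_red_tab [362.2 274.7] 0.92 [361.6 275. ]
bin_red_hole [362.6 288.6] 0.77 [360.1 289.9]
bin_red [337.3 324.1] 0.73 [339.1 323.4]
t=23.55 tx -0.0819 ty 0.0005 tz -0.0023 spin -1.571 j6 -2.55 F [-0.8, -0.2, -0.0] w 64.5
```

```bash
python3 -m inch '[[-0.03,0,0,0.12,0.5],[-0.06,0,0,0.24,0.5],[-0.0819,0,0,0.36,0.5],[-0.0819,0,0,0.48,0.5],[-0.0819,0,0,0.6,0.5],[-0.0819,0,0,0.72,0.5],[-0.0819,0,0,0.84,0.5],[-0.0819,0.0005,0,0.96,0.5]]'; python3 -m inch '[[0,0,0,0.12,0.5],[0,0,0,0.24,0.5],[0,0,0,0.36,0.5],[0,0,0,0.48,0.5],[0,0,0,0.6,0.5],[0,0,0,0.611,0.5],[0,0,0,0.611,0.5]]'
python3 - <<'E'
from pl import *
at("red",55,0,137)
P=capture("side");q=Q["red"]
for t,l in(("carton",[-27,0,4]),("divider",[12,0,4])):
    k=tip_of(P,t);print(t,[(np.round(i["centre"],1).tolist(),round(i["conf"],2)) for i in k[:3]],proj(P,W([l],q))[0].round(1))
for r in trace(P,"carton"): print(r["conf"],r["rect"],r["pixels"].sum())
E
```

```text
time: 24.22
tool_pos: [544.7, -274.4, 382.0]
tcp_rot: [-3.141, -0.001, 2.448]
contact_force: [-0.1, -0.6, 1.9]
grip_width: 45.9
finger_force: 0.0
time: 24.8
tool_pos: [544.6, -274.5, 382.3]
tcp_rot: [-3.141, -0.001, 1.846]
contact_force: [0.4, -0.7, 0.5]
grip_width: 45.7
finger_force: 0.0
t=24.80 tx 0.0001 ty -0.0001 tz 0.0863 spin 0.003 j6 -0.87 F [0.4, -0.7, 0.5] w 45.7
carton [([333.8, 331.5], 0.94), ([338.1, 319.7], 0.39)] [330.4 328.5]
divider [([362.1, 291.1], 0.54)] [343.1 319.9]
0.77 [333.2, 319.9, 28.0, 35.2] 760
0.58 [341.9, 311.3, 65.4, 85.2] 2182
0.38 [249.2, 141.7, 49.3, 19.2] 665
```

Carton stands in the bin (about 30×35 px, as an upright carton should look). Grasp the red tab.

```bash
python3 -m inch '[[0,0,0.03,0,0.5],[0,0,0.06,0,0.5],[0,0,0.083,0,0.5],[0,0,0.0863,0,0.5],[0,0,0.0863,0,0.5],[0,0,0.0863,0,0],[0,0,0.0863,0,0],[0,0,0.0863,0,0]]'; python3 -m inch '[[0,0,0,0,0],[0,0,0,0,0],[0,0,0,0,0],[0,0,0,0,0],[0,0,0,0,0],[0,0,0,0,0]]';  python3 -m inch '[[0,0,-0.008,0,0],[0,0,-0.02,0,0],[0,0,-0.04,0,0],[0,0,-0.07,0,0],[0,0,-0.1,0,0],[0,0,-0.11,0,0],[0,0,-0.11,0,0],[0,0,-0.11,0,0]]'
python3 - <<'E'
from pl import *
hang('red',-65,37.5)
for n in("side","top"):
    P=capture(n);q=[*Q["red"],get_obs()["tool_pos"][2]-296]
    for t,l in(("bin_red_hole",[57,0,91]),("bin_red",[0,0,0]),("carton",[-27,0,4])):
        k=tip_of(P,t);print(t,[(np.round(i["centre"],1).tolist(),round(i["conf"],2)) for i in k[:2]],proj(P,W([l],q))[0].round(1))
E
```

```text
time: 25.67
tool_pos: [544.9, -274.7, 298.5]
tcp_rot: [3.139, 0.002, 1.843]
contact_force: [0.7, -0.6, 0.7]
grip_width: 30.5
finger_force: 0.0
time: 26.17
tool_pos: [544.6, -274.5, 297.1]
tcp_rot: [3.141, 0.001, 1.843]
contact_force: [-0.3, -0.0, 3.9]
grip_width: 9.6
finger_force: 30.0
time: 26.83
tool_pos: [544.4, -274.3, 405.5]
tcp_rot: [-3.141, -0.001, 1.843]
contact_force: [0.6, -0.2, -2.8]
grip_width: 9.9
finger_force: 30.0
t=26.83 tx 0.1705 ty 0.0957 tz 0.0030 spin 0.141 j6 -0.86 F [0.6, -0.2, -2.8] w 9.9
bin_red_hole [([364.7, 260.9], 0.69)] [364.3 260.7]
bin_red [] [341.6 297.9]
carton [([335.9, 304.5], 0.75), ([347.4, 297.4], 0.17)] [332.2 303.1]
bin_red_hole [] [449.4 200.2]
bin_red [] [445.7 228.5]
carton [] [449.  238.7]
```

```bash
python3 -m inch '[[0.012,0.007,0,0.01,0],[0.036,0.02,0,0.03,0],[0.065,0.036,0.001,0.06,0],[0.095,0.053,0.002,0.08,0],[0.125,0.07,0.003,0.1,0],[0.15,0.084,0.003,0.13,0],[0.165,0.093,0.003,0.141,0],[0.1705,0.0957,0.003,0.141,0]]'; python3 -m inch '[[0,0,0,0,0],[0,0,0,0,0],[0,0,0,0,0],[0,0,0,0,0],[0,0,0,0,0]]'; python3 chk2.py red -65 37.5
```

```text
time: 27.9
tool_pos: [591.4, -81.6, 403.5]
tcp_rot: [3.141, -0.001, 1.705]
contact_force: [0.6, 0.7, -4.3]
grip_width: 10.0
finger_force: 30.0
time: 28.32
tool_pos: [590.7, -85.7, 403.6]
tcp_rot: [-3.142, 0.0, 1.7]
contact_force: [-0.0, 0.4, -3.3]
grip_width: 10.1
finger_force: 30.0
0.69 1507
0.449 rack-frame err x,y 3.0 -2.1
0.527 rack-frame err x,y 2.5 -2.4
bin_red_hole [352.  198.6] 0.95 [348.  199.7]
bin_red [326.7 231.5] 0.56 [327.  232.1]
peg_red [367.5 201.4] 0.66 [368.2 202.2]
bin_red_hole [348.7 201.2] 0.69 [348.  199.7]
bin_red [327.7 230.6] 0.94 [327.  232.1]
peg_red [369.5 203.7] 0.59 [368.2 202.2]
t=28.77 tx 0.0002 ty -0.0001 tz 0.0011 spin 0.000 j6 -0.40 F [0.2, 0.1, -3.1] w 9.6
```

```bash
cat > chk3.py <<'E'
from pl import *
import sys
hx,hz=float(sys.argv[1]),float(sys.argv[2]);R=Q["rack"][2];w=W([[hx-57,-85,0]],Q["rack"])[0];q=[w[0],w[1],R,160+hz-91]
P=capture("side");m=np.zeros((400,640));c=proj(P,W([[0,0,40]],q))[0]
for t in("bin_red","carton","divider"):
    for r in trace(P,t):
        if np.hypot(*(np.array(r["rect"][:2])-c))<30 and r["conf"]>.3: m=np.maximum(m,r["pixels"]);print(t,round(r["conf"],2),r["pixels"].sum());break
m=cv2.morphologyEx(m,cv2.MORPH_CLOSE,np.ones((3,3)))
C=[W(box(-20,20,-25,25,4,84),[-26,0,0]),W(box(-5,5,-22,22,52,90),[12,0,0])]
for bx in(BIN[:5]+PLATE+C,BIN[:5]+C):
  for fr in((0,1),(0,1,3)):
    f,s=fit([P],[m],bx,q,fr);e=f-np.array(q)
    print(round(s,3),"err x,y,z",round(e[0]*np.cos(R)+e[1]*np.sin(R),1),round(-e[0]*np.sin(R)+e[1]*np.cos(R),1),round(e[3],1))
E
python3 chk3.py -65 37.5; python3 chk3.py -65 37.5
```

```text
bin_red 0.82 1694
carton 0.59 631
divider 0.69 370
0.896 err x,y,z 2.3 -1.2 0.0
0.898 err x,y,z 0.7 -4.1 3.5
0.816 err x,y,z 2.3 -1.2 0.0
0.817 err x,y,z 1.3 -3.0 2.8
bin_red 0.81 1525
carton 0.79 612
divider 0.74 342
0.887 err x,y,z 4.6 -0.4 0.0
0.888 err x,y,z 6.8 2.8 -4.8
0.814 err x,y,z 4.8 0.2 0.0
0.814 err x,y,z 4.9 -0.7 1.0
```

```bash
python3 -m inch '[[0.0005,0.006,0.0045,0,0],[0.0005,0.012,0.008,0,0],[0.0005,0.018,0.0115,0,0],[0.0005,0.024,0.015,0,0],[0.0005,0.030,0.0184,0,0],[0.0005,0.036,0.0219,0,0],[0.0005,0.036,0.0219,0,0]]'; python3 -m inch '[[0,0.006,0.0035,0,0],[0,0.012,0.007,0,0],[0,0.018,0.0105,0,0],[0,0.023,0.0135,0,0],[0,0.026,0.0155,0,0],[0,0.026,0.0155,0,0],[0,0.026,0.0155,0,0]]'; python3 -c "
from pl import *
hang('red',-3,1.7)"
```

```text
time: 29.75
tool_pos: [627.5, -79.1, 380.3]
tcp_rot: [-3.141, -0.001, 1.702]
contact_force: [-0.2, 0.5, -3.6]
grip_width: 9.8
finger_force: 30.0
time: 30.33
tool_pos: [651.9, -76.1, 365.2]
tcp_rot: [-3.137, -0.001, 1.702]
contact_force: [-5.3, -2.3, -5.8]
grip_width: 9.6
finger_force: 30.0
t=30.33 tx -0.0002 ty 0.0003 tz -0.0015 spin -0.000 j6 -0.36 F [-5.3, -2.3, -5.8] w 9.6
```

```bash
python3 -m inch '[[0,-0.001,0.001,0,0],[0,-0.001,0.003,0,0],[0,-0.001,0.0045,0,0],[0,-0.001,0.0045,0,0],[0,-0.001,0.0045,0,0]]'; python3 -m inch '[[0,0,0,0,0]]'; python3 chk2.py red -3 -3
```

```text
time: 30.75
tool_pos: [651.2, -76.1, 362.1]
tcp_rot: [-3.142, 0.0, 1.702]
contact_force: [-5.4, -1.2, 0.8]
grip_width: 9.9
finger_force: 30.0
time: 30.83
tool_pos: [651.2, -76.1, 362.1]
tcp_rot: [-3.141, 0.0, 1.702]
contact_force: [-3.9, -0.8, 1.4]
grip_width: 9.8
finger_force: 30.0
0.73 754
-0.0 rack-frame err x,y 0.0 0.0
-0.0 rack-frame err x,y 0.0 0.0
bin_red_hole [368.3 204.1] 0.59 [367.2 203.4]
bin_red [344.5 230.6] 0.77 [346.4 234.3]
peg_red [338.7 164.3] 0.5 [368.2 202.2]
bin_red_hole [367.5 203.9] 0.81 [367.2 203.4]
peg_red [367.9 202.2] 0.44 [368.2 202.2]
t=31.28 tx -0.0002 ty 0.0010 tz 0.0001 spin -0.000 j6 -0.36 F [-5.1, -1.1, 0.9] w 10.1
```

```bash
python3 -m inch '[[0,0,0,0,0.4],[0,0,0,0,0.4],[0,0,0,0,0.4],[0,0,0,0,0.4],[0,0,0,0,0.4]]'; python3 -m inch '[[0,0,-0.01,0,0.5],[0,0,-0.04,0,0.5],[0,0,-0.08,0,0.5],[0,-0.04,-0.1,0,0.5],[0,-0.08,-0.1,0,0.5],[0,-0.12,-0.1,0,0.5],[0,-0.16,-0.1,0,0.5],[0,-0.2,-0.1,0,0.5]]';python3 -m inch '[[0,-0.04,-0.03,0,0.5],[0,-0.04,-0.05,0,0.5],[0,-0.04,-0.05,0,0.5],[0,-0.04,-0.05,0,0.5]]'
cat > fin.py <<'E'
from pl import *
R=Q["rack"][2]
for n in("side","top"):
    P=capture(n);print(n)
    for c,y in(("blue",85),("red",-85)):
        w=W([[-60,y,0]],Q["rack"])[0];q=[w[0],w[1],R,66]
        L=[(f"bin_{c}_hole",[57,0,91]),(f"bin_{c}_tab",[55,0,150]),(f"bin_{c}",[0,0,0])]+([("carton",[-27,0,4]),("divider",[12,0,4])] if c=="red" else [])
        for t,l in L:
            k=tip_of(P,t);print(t,[(np.round(i["centre"],1).tolist(),round(i["conf"],2)) for i in k[:2]],proj(P,W([l],q))[0].round(1))
        m=np.zeros((400,640));ct=proj(P,W([[0,0,40]],q))[0]
        for t in([f"bin_{c}"]+(["carton","divider"] if c=="red" else [])):
            for r in trace(P,t):
                if np.hypot(*(np.array(r["rect"][:2])-ct))<30: m=np.maximum(m,r["pixels"]);break
        C=[W(box(-20,20,-25,25,4,84),[-26,0,0]),W(box(-5,5,-22,22,52,94),[12,0,0])] if c=="red" else []
        f,s=fit([P],[m],BIN+PLATE+C,q,(0,1,3));e=f-np.array(q);print(c,round(s,3),"err",round(e[0]*np.cos(R)+e[1]*np.sin(R),1),round(-e[0]*np.sin(R)+e[1]*np.cos(R),1),round(e[3],1))
E
python3 fin.py
```

```text
time: 31.7
tool_pos: [651.5, -75.9, 361.9]
tcp_rot: [3.141, 0.0, 1.702]
contact_force: [0.1, -0.3, 0.3]
grip_width: 35.3
finger_force: 0.0
time: 32.37
tool_pos: [451.0, -102.0, 462.6]
tcp_rot: [3.14, 0.001, 1.702]
contact_force: [-0.0, -0.4, 0.8]
grip_width: 46.0
finger_force: 0.0
time: 32.7
tool_pos: [412.9, -107.4, 514.0]
tcp_rot: [3.137, 0.003, 1.701]
contact_force: [0.1, 0.9, -0.3]
grip_width: 45.9
finger_force: 0.0
side
bin_blue_hole [([335.1, 166.9], 0.84), ([317.6, 193.6], 0.17)] [334.5 167.1]
bin_blue_tab [([334.5, 147.3], 0.98), ([312.6, 194.5], 0.62)] [334.8 150.8]
bin_blue [([315.8, 194.7], 0.95)] [316.6 196.5]
blue 0.934 err 1.4 -2.5 1.1
bin_red_hole [([366.5, 201.5], 0.78)] [367.2 203.4]
bin_red_tab [([369.9, 186.0], 0.88), ([368.7, 199.7], 0.34)] [368.7 186.8]
bin_red [([343.4, 230.9], 0.9), ([367.9, 202.1], 0.4)] [346.4 234.3]
carton [([337.2, 236.9], 0.95), ([352.0, 231.9], 0.22)] [338.  236.8]
divider [([350.7, 234.5], 0.83)] [350.3 231.8]
red 0.911 err 2.0 0.6 -3.1
top
bin_blue_hole [([297.3, 162.7], 0.6)] [297.8 162.7]
bin_blue_tab [([295.3, 158.2], 0.62), ([298.0, 161.8], 0.3)] [297.3 157. ]
bin_blue [([302.2, 192.1], 0.85), ([363.3, 153.2], 0.63)] [300.3 192.3]
blue 0.933 err -4.4 0.4 13.5
bin_red_hole [([368.5, 159.0], 0.7)] [365.4 157.4]
bin_red_tab [([368.0, 153.1], 0.91), ([362.9, 243.3], 0.35)] [368.2 151.5]
bin_red [([364.7, 190.3], 0.89), ([295.0, 157.3], 0.6)] [363.8 187.2]
carton [([363.6, 196.4], 0.82), ([298.4, 157.7], 0.5)] [365.1 196.8]
divider [([364.5, 182.7], 0.89)] [363.5 182.5]
red 0.773 err -4.4 2.8 2.6
```

```bash
python3 -c "
from plant import *
print(close_job())"
```

```text
the job is handed in; nothing more can be done
None
```

I handed the job in at about 34 s. The last camera check showed both bins hanging on their own pegs and the divider and carton in place in the red bin; the hand-in returned no verdict.

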